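# Plug up the test box behind its drop guard

## Robot

A 7-joint arm with a two-finger parallel gripper is mounted at the origin on a cart in front of the work surface, level with it; the furniture and walls round the work are solid. World frame = base frame: x ahead of the robot, y to its left, z up, the work surface at z = 0. Lengths are in m, angles in rad, forces in N, time in s.
With the tool pointing down it reaches from about 0.425 to 0.825 m from the base axis. Payload 3.6 kg.
Tool frame: the origin (TCP) lies between the finger pads; the fingertips stand ahead of it and the grasp point (between the pads) lies 11 mm behind it (nose_length is the z of the fingertips in the tool frame, in m); z points along the fingers, y is the direction in which the jaws open and shut (so a half turn about z gives the same grasp; the last joint's range is limited). The gripper opens to 93 mm and grips with 3 to 60 N. Pads are 15 mm wide; open, the fingers measure 128 mm over their backs; the gripper's body (75 mm by 188 mm) begins 65 mm behind the grasp point.
Start: joints at [1.26, 0.615, -0.013, 1.423, 0.008, 1.103, -0.04], TCP at [0.182, -0.624, 0.227] pointing down, gripper open.
Joint ranges: [-3.12, 3.12], [-0.3, 2.06], [-1.34, 1.32], [0.26, 2.42], [-1.36, 4.5], [0.01, 1.98], [-2.84, 2.84]. Speed limits (rad/s): [2.79, 2.79, 3.14, 3.14, 3.14, 3.14, 3.14].

## Interface

Orientations are given as a unit quaternion [x, y, z, w].
In Python, from rig import * gives the robot as it stands.
- The arm moves only by the shell command python3 -m pendant 'ROWS' [FORCE]. ROWS is a JSON object of lists of equal length, an entry for each row: "xyz": the shift along the tool's x, y, z normalised to -1 to 1, where 1 is 0.02 m, a list of three; "rotation": the turn, a rotation vector about the tool's x, y, z normalised to -1 to 1, where 1 is 4 degrees, a list of three; "fingers": the finger opening in mm, from 0 to 93. In form: {"xyz": [[tx, ty, tz], ...], "rotation": [[wx, wy, wz], ...], "fingers": [fingers, ...]}. A call has exactly 8 rows; each row shifts and turns the commanded pose from where the row before left it, along the tool's axes as they then stand; what a row does not reach is not made up. A row lasts 1/12 s, in which the tool goes at most 41.7 mm and 7.16 degrees, less where a joint would pass 70% of its speed; a pose out of reach is approached as far as the arm can. A call with a number of a shift or a turn outside -1 to 1 is refused whole. A call with a gripper value outside its range is refused whole. The fingers move at their own pace and stop on an object; FORCE is the grip in N (left out, the last holds). Time passes only in rows, so rows that do not move let the fingers close, or fill a call up. It gives the time, the measured TCP pose, the force and the opening at its end, in the units of the state.
- observe(): the state, without advancing time (a new reading comes with each control period).
- get_image(name): name is "scene" or "top" or "wrist"; returns the picture (400x640x3 uint8, red, green, blue); there is no depth.
- camera_params(name): a dict with "fx", "fy", "cx", "cy" (pixels), "world_from_camera" (4x4, takes a point from camera to world coordinates). Camera axes: x right, y down, z forward; pixel columns grow to the right and rows downward; lengths in m; the calibration is good to about 2 mm. The wrist camera is an equidistant fisheye: a pixel r from the principal point sees the ray r / f radians off the axis. A picture is of the moment at which its call begins: read the wrist's pose just before it. camera_params takes no time and is no camera call; for the wrist camera it gives the pose at the moment of the call.
- hand_in(): hands the job in, once; it reports no verdict.
The state is a dict: "t": time; "q": joint angles; "qd": joint speeds; "tau": joint torques, N m; "tcp_pos": TCP position; "eef_rot": TCP orientation; "ft_force": force on the tool from outside, world axes, zero at the start; "torque": the same for the moment, N m; "grip_width": finger opening in m.
Only numpy, scipy, OpenCV 4.12 (cv2) and the standard library are available. Lean on these libraries where they do the work, as an engineer would, in place of code of your own. Each camera call takes 0.05 s, during which the arm holds its last target.

## Task

Lift the drop guard of the terminal box by the tab on its lift bar, slide the bar across and hook its slot over the notched post so that the guard stays up by itself. Then plug every test plug that lies on the bench into a terminal of its own, pushed fully home with the collar against the box, and finally unhook the bar and lower the guard (do not let it drop) until it is fully down behind the collars, with the bar slid back. Leave the loose tape roll, vial and beaker where they are.

Things in the scene. Friction and masses are not known exactly. Their poses are not given: they have to be found in the camera images.
- terminal_box: Fixed dark steel box, 163 mm high, base 130 x 270 mm. Origin at bench level; +x points into the box (the way plugs are pushed), +y along its face to the notched post, z up. The face with three openings is the plane x = +10 mm, looking to -x; the guard hangs before it (x = -9 to -3). Guide rods (y = +-97) stand to z = 297 mm. The lift bar with its tab runs behind the guard's top edge. With the guard up keep the gripper before x = -15.
- terminal_0 (a point): Centre of the mouth of the first terminal opening (y = -65 mm, z = 120 mm in the box's frame), 14 mm square, 54 mm deep; x points into the opening, axes as the box's. Any plug fits any terminal; let go, an inserted plug sags by up to about 0.06 rad.
- terminal_1 (a point): The same for the middle opening (y = 0).
- terminal_2 (a point): The same for the third opening (y = +65 mm), nearest to the notched post.
- guard (a joint): Height of the guard above its lowest place, m, 0 to 0.105. Clear panel 180 mm wide, lower edge at z = 84 mm when down, with three slots 28 mm wide, open downwards, that pass over the plug handles (not over the collars). With its bar it weighs about 0.42 kg and falls when let go; hooked up it rests at about 0.075.
- lift_bar (a joint): Travel of the lift bar along the box's +y, m, 0 (home) to 0.034 (stop); light friction. In its underside near the +y end is a slot 20 mm wide, 12 mm deep, then an end tooth. The tooth passes over the post only with the guard above 0.087; with the bar at 0.024 to 0.034 the slot is over the post and lowering the guard to 0.075 hooks it. The guard passes down by the post only with the bar below 0.006.
- tab (a point): Grip point of the upright black tab on the lift bar: 14 mm thick (box's x), 44 mm wide (y), 34 mm high; the point is 22 mm above the bar's upper edge and 12 mm below the tab's top. Moves with guard and bar; axes as the box's. Grip it from above across its thickness (fingers before and behind it, 60 mm free on both sides).
- notch (a point): Floor of the notch in the 6 mm thick steel post (y = 108 to 114 mm), z = 263 mm, where the slot of the bar comes to rest, between two 16 mm high prongs 14 mm apart that stand either side of the 8 mm thick bar.
- plug_0: Test plug (2 or 3 lie on the bench; None if absent), 192 mm long, 90 g. Origin on the axis at the collar's front face, x towards the pin's tip. Brass pin 12 mm round, x = 0 to 52 mm; tip tapered; square collar 38 mm, x = -10 to 0; square handle 20 mm, x = -130 to -10; end flange 26 wide, 38 high, x to -140. Lies with its axis 19 mm high. To insert, hold the handle at about x = -105 mm.
- plug_1: Test plug, the same as plug_0.
- plug_2: Test plug, the same as plug_0.
- tape_roll: Roll of tape, 61 mm across, 18 mm high, loose: leave alone. Origin under its centre.
- vial: Glass vial with cap, 27 mm across, 57 mm high, loose: leave standing. Origin under its centre.
- beaker: Beaker, 60 mm across, 79 mm high, loose: leave standing. Origin under its centre.

How it is judged:
By the outcome, as a careful person would: the job done as asked, in the order asked, and still so for the second after the job is handed in, with the robot touching nothing.
Of plug_0, plug_1, plug_2 only 2 to 3 are there at a start; the rules pass over those that are not, and their reading is None.
At some moment in a run one of plug_0, plug_1, plug_2 may be knocked a few centimetres aside while the robot is not near it.
It also fails if it takes over 210 s, if anything falls off the work surface, if the arm or the gripper's body presses on something with over 40 N, if the wrist force passes 120 N, or if a joint passes its speed limit or range.

## Working session

There is one attempt and no reset: what is moved stays moved. The work goes in short steps, Python scripts to look and compute and a shell command to move; the robot and the scene stay as the last step left them, time stands still between calls to the robot, and variables do not carry over. Pictures are saved under pics/ and viewed, and the job is handed in when it is done.

```bash
ls; mkdir -p pics
python3 - <<'E'
from rig import *
import cv2
s=observe();print(s)
for n in ["scene","top","wrist"]:
    im=get_image(n);cv2.imwrite(f"pics/{n}0.png",im[:,:,::-1]);p=camera_params(n);print(n,p)
E
```

```text
pics
{'t': 0.0, 'q': array([ 1.26050713,  0.61589173, -0.01264332,  1.42488952,  0.00807216,
        1.10338846, -0.04039159]), 'qd': array([-7.95189062e-04,  1.98437402e-03,  8.19841984e-05,  9.20996760e-05,
        1.47266766e-03,  1.45832075e-03,  7.42897839e-04]), 'tau': array([ 6.58945692e-05, -4.58947635e+01,  2.09189993e-01, -1.65744334e+01,
       -6.11193781e-02,  2.03478243e-02,  2.13846988e-04]), 'tcp_pos': array([ 0.1818124 , -0.62325464,  0.22550201]), 'eef_rot': array([ 9.89943088e-01,  1.41460541e-01, -1.76553363e-04, -1.25164655e-03]), 'ft_force': array([-0.43136428,  0.46522494, -0.31552645]), 'torque': array([-0.00938165,  0.01462108, -0.02989122]), 'grip_width': 0.09294611582210702}
scene {'fx': 426.44369400721706, 'fy': 426.44369400721706, 'cx': 326.9583925753655, 'cy': 200.97478138720032, 'world_from_camera': array([[-0.66945663, -0.5612431 ,  0.48665594, -0.16906069],
       [-0.74272704,  0.4937324 , -0.45231058,  0.66153308],
       [ 0.01357839, -0.66425484, -0.74738285,  1.29742136],
       [ 0.        ,  0.        ,  0.        ,  1.        ]])}
top {'fx': 470.9350099349, 'fy': 470.9350099349, 'cx': 316.56373045804844, 'cy': 195.4373057242717, 'world_from_camera': array([[-0.00781539, -0.98787941,  0.15502644,  0.29471462],
       [-0.99994882,  0.00871669,  0.00513491, -0.03950731],
       [-0.00642399, -0.15497838, -0.98789698,  1.7463771 ],
       [ 0.        ,  0.        ,  0.        ,  1.        ]])}
wrist {'fx': 309.70691628693146, 'fy': 309.70691628693146, 'cx': 321.10474407445196, 'cy': 200.00723159811696, 'world_from_camera': array([[ 0.28137005, -0.91561514, -0.28719298,  0.26345186],
       [-0.95959834, -0.26890466, -0.08283301, -0.60136981],
       [-0.00138437,  0.29889663, -0.95428449,  0.38531962],
       [ 0.        ,  0.        ,  0.        ,  1.        ]])}
```

View pics/scene0.png

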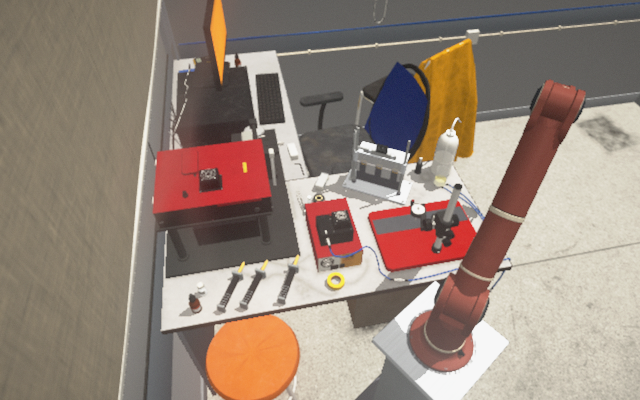

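View pics/top0.png

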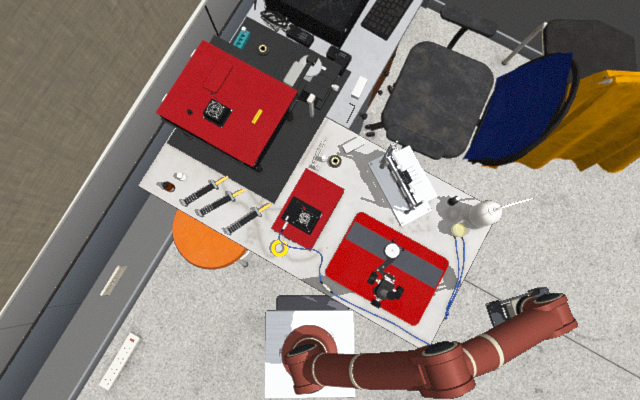

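View pics/wrist0.png

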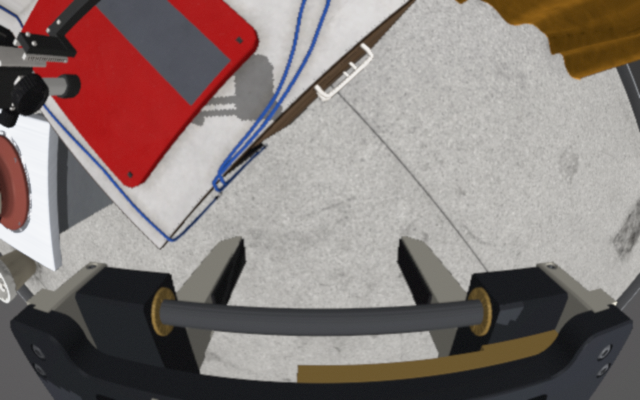

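The box is near (400,185) in the top view, and three plugs lie near (205,190), (218,203) and (247,219). I'll zoom in.

Run:
```python
import cv2
t=cv2.imread("pics/top0.png");s=cv2.imread("pics/scene0.png")
cv2.imwrite("pics/z1.png",cv2.resize(t[130:230,350:450],None,fx=6,fy=6,interpolation=cv2.INTER_CUBIC))
cv2.imwrite("pics/z2.png",cv2.resize(t[160:260,140:300],None,fx=5,fy=5,interpolation=cv2.INTER_CUBIC))
cv2.imwrite("pics/z3.png",cv2.resize(s[115:215,330:430],None,fx=6,fy=6,interpolation=cv2.INTER_CUBIC))
cv2.imwrite("pics/z4.png",cv2.resize(s[240:320,180:340],None,fx=5,fy=5,interpolation=cv2.INTER_CUBIC))
```

```text
(no output)
```

View pics/z1.png

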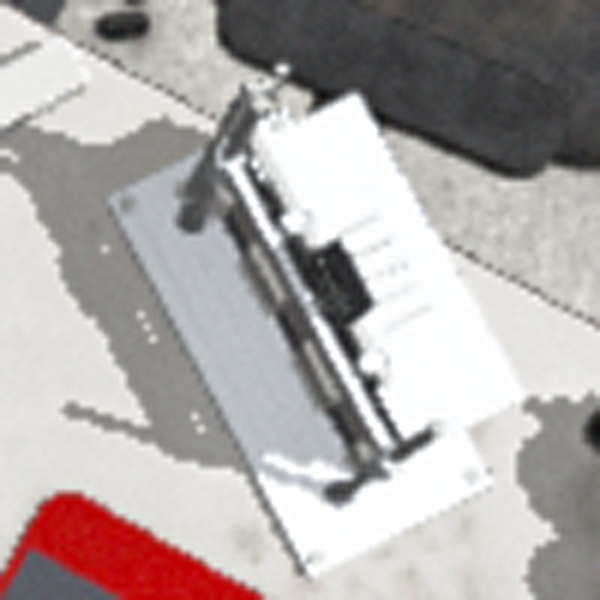

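View pics/z2.png

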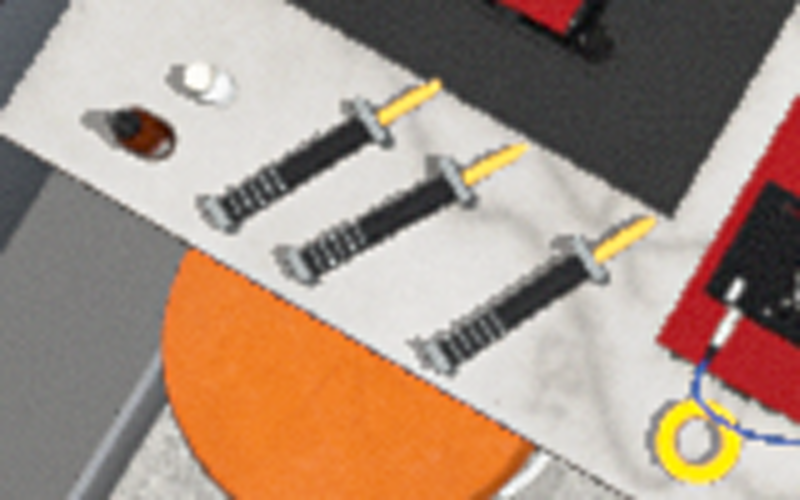

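View pics/z3.png

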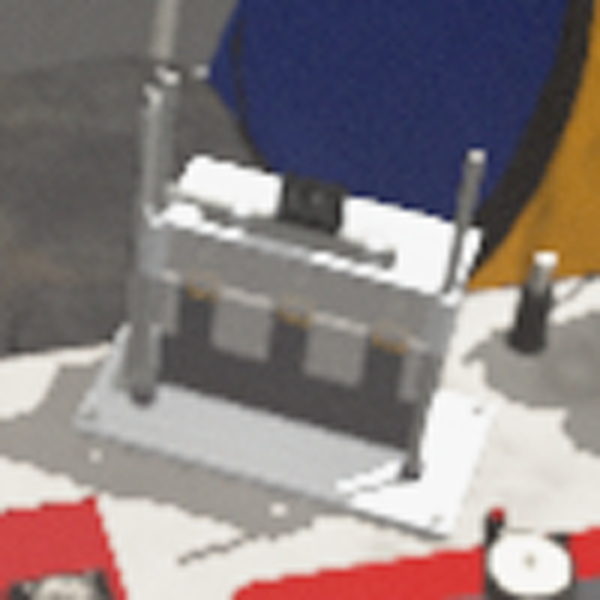

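View pics/z4.png

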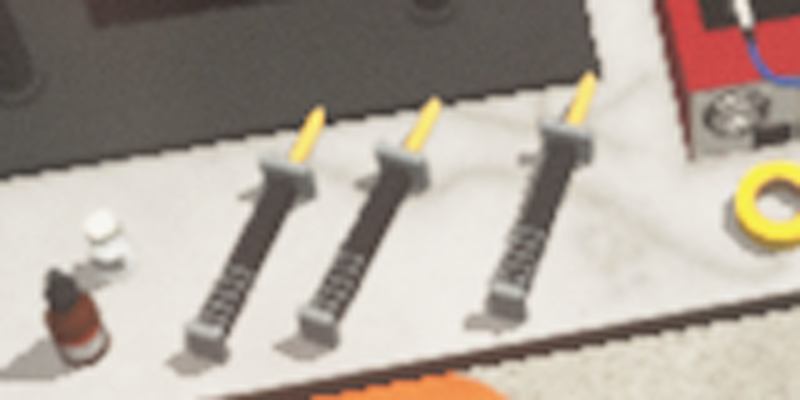

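```bash
cat > h.py <<'E'
import numpy as np, cv2
from rig import *
from scipy.spatial.transform import Rotation as R
def ray(p,uv):
    T=p["world_from_camera"]; u=(uv[0]-p["cx"])/p["fx"]; v=(uv[1]-p["cy"])/p["fy"]
    if p.get("fish"):
        r=np.hypot(u,v); d=np.array([0,0,1.]) if r<1e-9 else np.array([np.sin(r)*u/r,np.sin(r)*v/r,np.cos(r)])
    else: d=np.array([u,v,1.])
    d=T[:3,:3]@d; return T[:3,3],d/np.linalg.norm(d)
def onz(p,uv,z):
    o,d=ray(p,uv); return o+d*(z-o[2])/d[2]
def proj(p,X):
    T=p["world_from_camera"]; c=T[:3,:3].T@(np.asarray(X)-T[:3,3])
    if p.get("fish"):
        th=np.arctan2(np.hypot(c[0],c[1]),c[2]); n=np.hypot(c[0],c[1])+1e-12
        return np.array([p["cx"]+p["fx"]*th*c[0]/n,p["cy"]+p["fy"]*th*c[1]/n])
    return np.array([p["cx"]+p["fx"]*c[0]/c[2],p["cy"]+p["fy"]*c[1]/c[2]])
def cam(n):
    p=dict(camera_params(n)); p["fish"]=(n=="wrist"); return p
def snap(n,f,crop=None,k=1):
    p=cam(n); im=get_image(n)[:,:,::-1].copy(); cv2.imwrite("pics/raw_"+f,im)
    if crop: x0,y0,x1,y1=crop; im=im[y0:y1,x0:x1]
    if k!=1: im=cv2.resize(im,None,fx=k,fy=k,interpolation=cv2.INTER_CUBIC)
    cv2.imwrite("pics/"+f,im); 
    import pickle; pickle.dump(p,open("pics/"+f+".pkl","wb")); return p
E
python3 - <<'E'
from h import *
import rig; print([x for x in dir(rig) if not x.startswith('_')])
try: print(nose_length)
except Exception as e: print(e)
p=cam("top"); s=cam("scene")
print("box corners top")
for uv in [(112,200),(310,575),(490,480)]:
    print(onz(p,(350+uv[0]/6,130+uv[1]/6),0.006))
print("scene")
for uv in [(80,425),(447,532),(492,410)]:
    print(onz(s,(330+uv[0]/6,115+uv[1]/6),0.006))
print("plugs flange/tip top")
for a,b in [((215,212),(438,85)),((295,265),(525,148)),((432,355),(652,222))]:
    f=onz(p,(140+a[0]/5,160+a[1]/5),.019);t=onz(p,(140+b[0]/5,160+b[1]/5),.019)
    d=t-f;print(f,t,np.linalg.norm(d),np.degrees(np.arctan2(d[1],d[0])))
print("plugs scene")
for a,b in [((207,340),(320,112)),((320,322),(435,102)),((507,298),(590,75))]:
    f=onz(s,(180+a[0]/5,240+a[1]/5),.019);t=onz(s,(180+b[0]/5,240+b[1]/5),.019)
    d=t-f;print(f,t,np.linalg.norm(d),np.degrees(np.arctan2(d[1],d[0])))
E
```

```text
['MotionError', 'camera_params', 'get_image', 'hand_in', 'nose_length', 'observe']
0.008
box corners top
[ 0.68887361 -0.22829058  0.006     ]
[ 0.45123875 -0.34436625  0.006     ]
[ 0.50926098 -0.45785316  0.006     ]
scene
[ 0.68955344 -0.22829864  0.006     ]
[ 0.45394608 -0.34567727  0.006     ]
[ 0.50865246 -0.45640429  0.006     ]
plugs flange/tip top
[0.54400327 0.4653416  0.019     ] [0.63852636 0.30168675 0.019     ] 0.18899080552294942 -59.990307469147275
[0.50389338 0.40464352 0.019     ] [0.59013822 0.23578587 0.019     ] 0.18960770069905408 -62.944114775568885
[0.43645747 0.30175706 0.019     ] [0.53368859 0.14073117 0.019     ] 0.1881043033066059 -58.87546183609093
plugs scene
[0.5437034  0.46011151 0.019     ] [0.64126314 0.30371231 0.019     ] 0.18433288798341718 -58.04463602753388
[0.5055199  0.39763492 0.019     ] [0.59413308 0.23772862 0.019     ] 0.18281772472341104 -61.00666889747621
[0.43777553 0.29495229 0.019     ] [0.53892706 0.14042595 0.019     ] 0.1846889815563115 -56.79160999855495
```

```bash
cat >> h.py <<'E'
def yaw(): 
    M=R.from_quat(observe()["eef_rot"]).as_matrix(); return np.degrees(np.arctan2(M[1,0],M[0,0]))
def go(target,yawdeg=None):
    """print tool-frame shift (units of .02 m) to target TCP, rotation vector units (4deg) to a tool-down pose at yawdeg"""
    s=observe(); M=R.from_quat(s["eef_rot"]).as_matrix()
    d=M.T@(np.asarray(target)-s["tcp_pos"])/.02
    print("t %.1f tcp"%s["t"],np.round(s["tcp_pos"],4),"yaw %.2f"%yaw(),"F",np.round(s["ft_force"],1),"w %.4f"%s["grip_width"])
    print("shift units (current axes)",np.round(d,2))
    if yawdeg is not None:
        a=np.radians(yawdeg); x=np.array([np.cos(a),np.sin(a),0]); z=np.array([0,0,-1.]); y=np.cross(z,x)
        T=np.stack([x,y,z],1)
        print("rot units",np.round(np.degrees(R.from_matrix(M.T@T).as_rotvec())/4,3), "shift units (final axes)",np.round(T.T@(np.asarray(target)-s["tcp_pos"])/.02,2))
E
python3 - <<'E'
from h import *
go((.60,-.345,.42),26.3)
p=cam("top");s=cam("scene")
# microscope, bottle tops: triangulate
def tri(a,b):
    o1,d1=ray(p,a);o2,d2=ray(s,b)
    A=np.stack([d1,-d2],1);k=np.linalg.lstsq(A,o2-o1,rcond=None)[0]
    return (o1+k[0]*d1+o2+k[1]*d2)/2,np.linalg.norm(o1+k[0]*d1-o2-k[1]*d2)
print("bottle",tri((489,211),(454,122)),"microscope",tri((392,250),(458,187)))
E
python3 -m pendant '{"xyz":[[0,0,-1],[0,0,-1],[0,0,-1],[0,0,-1],[0,0,-1],[0,0,-1],[0,0,-1],[0,0,-1]],"rotation":[[0,0,-0.8],[0,0,-0.8],[0,0,-0.8],[0,0,0],[0,0,0],[0,0,0],[0,0,0],[0,0,0]],"fingers":[93,93,93,93,93,93,93,93]}'
```

```text
t 0.1 tcp [ 0.1818 -0.6234  0.2258] yaw 16.27 F [0.  0.3 0.6] w 0.0929
shift units (current axes) [23.97 -7.53 -9.7 ]
rot units [-2.800e-02 -2.000e-03 -2.508e+00] shift units (final axes) [24.91 -3.22 -9.71]
bottle (array([ 0.4643266 , -0.56654667,  0.29922966]), np.float64(0.00976905877272768)) microscope (array([ 0.30008149, -0.28649941,  0.28941276]), np.float64(0.11372817957546753))
t: 0.82
tcp_pos: [0.1819, -0.6237, 0.3872]
eef_rot: [0.975, 0.224, -0.0, -0.001]
ft_force: [0.5, -0.2, 0.1]
grip_width: 0.0931
```

```bash
python3 -m pendant '{"xyz":[[1,0,-0.3],[1,0,-0.3],[1,0,-0.3],[1,0,-0.3],[1,0,-0.3],[1,0,-0.2],[1,0,0],[1,0,0]],"rotation":[[0,0,0],[0,0,0],[0,0,0],[0,0,0],[0,0,0],[0,0,0],[0,0,0],[0,0,0]],"fingers":[93,93,93,93,93,93,93,93]}'
python3 -m pendant '{"xyz":[[1,-0.2,0],[1,-0.2,0],[1,-0.2,0],[1,-0.2,0],[1,-0.2,0],[1,-0.2,0],[1,-0.2,0],[1,-0.2,0]],"rotation":[[0,0,0],[0,0,0],[0,0,0],[0,0,0],[0,0,0],[0,0,0],[0,0,0],[0,0,0]],"fingers":[93,93,93,93,93,93,93,93]}'
python3 - <<'E'
from h import *
p=cam("top");s=cam("scene")
def tri(a,b):
    o1,d1=ray(p,a);o2,d2=ray(s,b)
    A=np.stack([d1,-d2],1);k=np.linalg.lstsq(A,o2-o1,rcond=None)[0]
    return (o1+k[0]*d1+o2+k[1]*d2)/2,np.linalg.norm(o1+k[0]*d1-o2-k[1]*d2)
print("disc",tri((392,250),(418,210)),"col",tri((385,285),(455,190)))
go((.60,-.345,.42),26.3)
snap("wrist","w1.png")
E
```

```text
t: 1.48
tcp_pos: [0.3268, -0.5537, 0.4205]
eef_rot: [0.975, 0.224, -0.0, -0.0]
ft_force: [-0.5, -0.4, -0.5]
grip_width: 0.093
t: 2.15
tcp_pos: [0.4566, -0.4548, 0.4202]
eef_rot: [0.975, 0.224, -0.0, -0.0]
ft_force: [0.3, -0.1, -0.8]
grip_width: 0.0931
disc (array([ 0.35897398, -0.29293512,  0.09128966]), np.float64(0.0008784667905808696)) col (array([ 0.23663841, -0.23692379,  0.34141566]), np.float64(0.025562023520094502))
t 2.1 tcp [ 0.4566 -0.4548  0.4202] yaw 25.86 F [ 0.3 -0.1 -0.8] w 0.0931
shift units (current axes) [ 8.85 -1.81  0.01]
rot units [-0.015  0.006 -0.109] shift units (final axes) [ 8.86 -1.75  0.01]
```

View pics/w1.png

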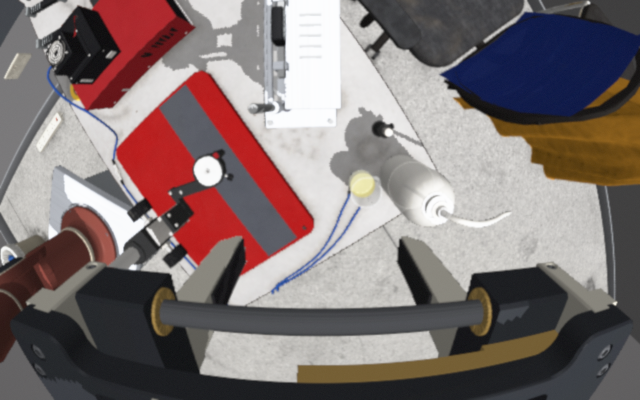

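```bash
python3 -m pendant '{"xyz":[[0.8,-0.2,0],[0.8,-0.2,0],[0.8,-0.2,0],[0.8,-0.2,0],[0.8,-0.2,0],[0.8,-0.2,0],[0,0,0],[0,0,0]],"rotation":[[0,0,0],[0,0,0],[0,0,0],[0,0,0],[0,0,0],[0,0,0],[0,0,0],[0,0,0]],"fingers":[93,93,93,93,93,93,93,93]}'
python3 - <<'E'
from h import *
go((.60,-.345,.42),26.3)
snap("wrist","w2.png")
E
```

```text
t: 2.87
tcp_pos: [0.5324, -0.3915, 0.4202]
eef_rot: [0.974, 0.225, -0.0, -0.0]
ft_force: [-0.3, -1.1, -0.5]
grip_width: 0.0929
t 2.9 tcp [ 0.5324 -0.3915  0.4202] yaw 25.97 F [-0.3 -1.1 -0.5] w 0.0929
shift units (current axes) [ 4.05 -0.61  0.01]
rot units [-0.01   0.009 -0.082] shift units (final axes) [ 4.06 -0.59  0.01]
```

View pics/w2.png

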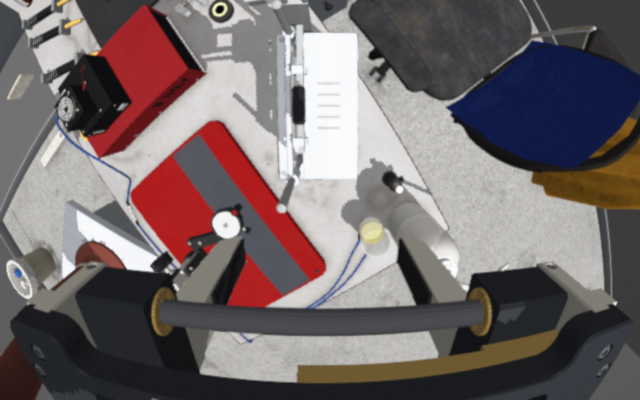

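The whole box is now in the wrist view at about (277–358, 5–210), with the tab at (298,105). I'll zoom in.

Run:
```python
import cv2
t=cv2.imread("pics/raw_w2.png")
cv2.imwrite("pics/w2z.png",cv2.resize(t[0:220,250:370],None,fx=4,fy=4,interpolation=cv2.INTER_CUBIC)[0:600])
cv2.imwrite("pics/w2z2.png",cv2.resize(t[100:220,250:370],None,fx=5,fy=5,interpolation=cv2.INTER_CUBIC)[0:600])
```

```text
(no output)
```

View pics/w2z.png

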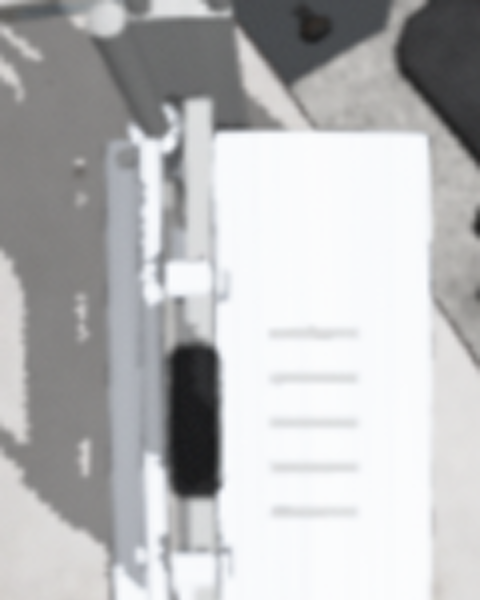

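View pics/w2z2.png

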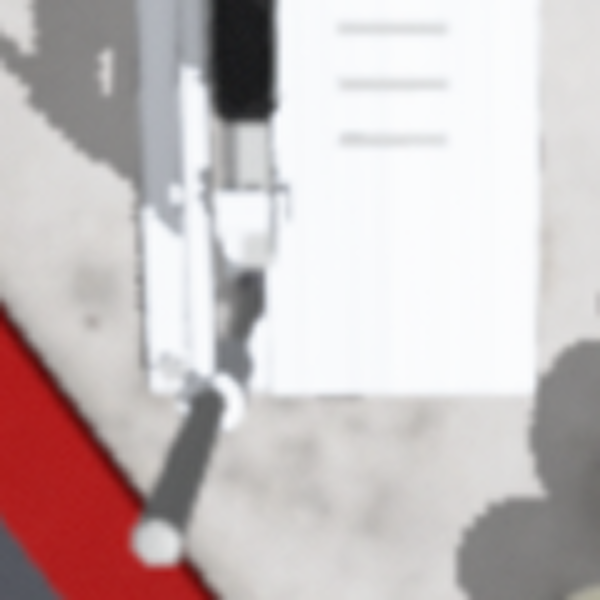

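Run:
```python
from h import *
import pickle
p=pickle.load(open("pics/w2.png.pkl","rb"))
a=onz(p,(281.6,208),.297);b=onz(p,(276.2,4),.297);print(a,b,np.linalg.norm(b-a))
d=b-a;th=np.arctan2(d[1],d[0]);print("y-axis deg",np.degrees(th));m=(a+b)/2
ey=np.array([np.cos(th),np.sin(th),0]);ex=np.array([np.sin(th),-np.cos(th),0])
loc=lambda w:(np.round([ex@(w-m),ey@(w-m)],4))
print("mid",m)
for n,uv,z in [("rearA",(357.5,32.5),.163),("rearB",(357,178),.163)]: print(n,loc(onz(p,uv,z)))
for n,uv in [("base fl",(250+112/4,145/4)),("base fr",(250+145/5,100+388/5)),("rodbase",(250+225/5,100+400/5))]: print(n,loc(onz(p,uv,.006)))
for z in [.2,.22,.23,.24]:
  P=[onz(p,(250+u/4,v/4),z) for u,v in [(170,343),(220,343),(170,497),(220,497)]]
  print(z,[loc(q) for q in P])
```

```text
[ 0.50510803 -0.36404355  0.297     ] [ 0.67890672 -0.27638325  0.297     ] 0.19465434472757018
y-axis deg 26.765386564694367
mid [ 0.59200738 -0.3202134   0.297     ]
rearA [0.089 0.1  ]
rearB [ 0.0881 -0.1004]
base fl [-0.0374  0.1331]
base fr [-0.0427 -0.1351]
rodbase [-0.0121 -0.1403]
0.2 [array([0.0054, 0.0245]), array([0.0205, 0.0241]), array([ 0.0044, -0.0229]), array([ 0.0197, -0.0232])]
0.22 [array([0.0072, 0.0232]), array([0.0215, 0.0227]), array([ 0.0062, -0.0217]), array([ 0.0207, -0.0221])]
0.23 [array([0.0081, 0.0225]), array([0.022 , 0.0221]), array([ 0.0072, -0.0211]), array([ 0.0212, -0.0215])]
0.24 [array([0.009 , 0.0218]), array([0.0225, 0.0214]), array([ 0.0081, -0.0206]), array([ 0.0218, -0.0209])]
```

```bash
cat >> h.py <<'E'
BY=np.radians(26.77); EY=np.array([np.cos(BY),np.sin(BY),0]); EX=np.array([np.sin(BY),-np.cos(BY),0]); BM=np.array([0.59201,-0.32021,0])
def rods(x,y,z): return BM+x*EX+y*EY+np.array([0,0,z])   # frame at mid of rods
def loc(w): w=np.asarray(w); return np.round([EX@(w-BM),EY@(w-BM),w[2]],4)
E
python3 - <<'E'
from h import *
go(rods(.0145,.0005,.30),26.77)
E
```

```text
t 2.9 tcp [ 0.5315 -0.3927  0.4205] yaw 25.84 F [ 0.2 -0.5 -1.1] w 0.0927
shift units (current axes) [ 4.35 -1.22  6.02]
rot units [ 0.003  0.019 -0.233] shift units (final axes) [ 4.36 -1.15  6.02]
```

```bash
python3 -m pendant '{"xyz":[[0.73,-0.19,0.8],[0.73,-0.19,0.8],[0.73,-0.19,0.8],[0.73,-0.19,0.8],[0.73,-0.19,0.8],[0.73,-0.19,0.8],[0,0,0.8],[0,0,0.4]],"rotation":[[0,0,-0.23],[0,0,0],[0,0,0],[0,0,0],[0,0,0],[0,0,0],[0,0,0],[0,0,0]],"fingers":[93,93,93,93,93,93,93,93]}'
python3 - <<'E'
from h import *
snap("wrist","w3.png")
go(rods(.0145,.0005,.205),26.77)
E
```

```text
t: 3.58
tcp_pos: [0.5989, -0.3327, 0.2983]
eef_rot: [0.973, 0.231, -0.002, -0.001]
ft_force: [-0.0, 0.1, -0.6]
grip_width: 0.0928
t 3.6 tcp [ 0.5979 -0.3334  0.2974] yaw 26.69 F [ 0.  -0.1 -1.4] w 0.0932
shift units (current axes) [0.08 0.02 4.62]
rot units [-0.054  0.069 -0.021] shift units (final axes) [0.06 0.   4.62]
```

View pics/w3.png

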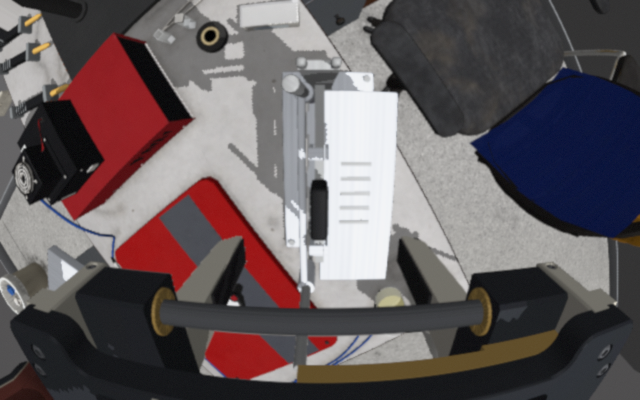

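The tab (318,210) is midway between the fingers. I'll triangulate its height from the two views.

Run:
```python
import cv2
t=cv2.imread("pics/raw_w3.png")
cv2.imwrite("pics/w3z.png",cv2.resize(t[60:300,265:415],None,fx=2.5,fy=2.5,interpolation=cv2.INTER_CUBIC))
cv2.imwrite("pics/w3z2.png",cv2.resize(t[170:250,280:360],None,fx=7,fy=7,interpolation=cv2.INTER_CUBIC))
```

```text
(no output)
```

View pics/w3z2.png

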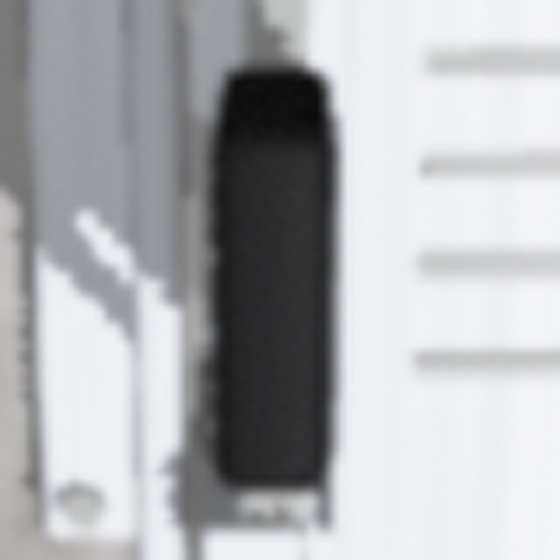

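View pics/w3z.png

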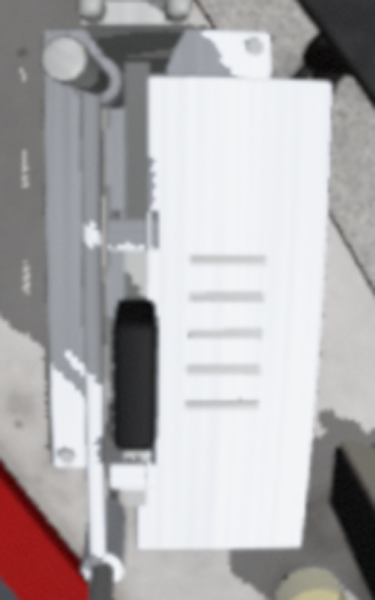

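Run:
```python
from h import *
import pickle
p=pickle.load(open("pics/w3.png.pkl","rb"))
print(p["world_from_camera"][:3,3], "rodtop",loc(onz(p,(292.2,83.2),.297)))
for z in [.21,.22,.225,.23]:
  c=[loc(onz(p,uv,z)) for uv in [(311.4,214),(327.6,214),(319.5,189.7),(319.5,239.3)]]
  print(z,c[0][0],c[1][0],c[2][1],c[3][1],"w",c[2][1]-c[3][1],"t",c[1][0]-c[0][0])
```

```text
[ 0.67535803 -0.29615026  0.45757469] rodtop [0.001  0.0968 0.297 ]
0.21 0.0074 0.0212 0.0159 -0.0293 w 0.045200000000000004 t 0.0138
0.22 0.0078 0.021 0.0187 -0.0247 w 0.0434 t 0.013200000000000002
0.225 0.008 0.0209 0.0201 -0.0224 w 0.042499999999999996 t 0.012899999999999998
0.23 0.0081 0.0208 0.0215 -0.0201 w 0.0416 t 0.0127
```

```bash
python3 -m pendant '{"xyz":[[0,0,0.8],[0,0,0.8],[0,0,0.8],[0,0,0.8],[0,0,0.8],[0,0,0.6],[0,0,0],[0,0,0]],"rotation":[[-0.05,0.07,0],[0,0,0],[0,0,0],[0,0,0],[0,0,0],[0,0,0],[0,0,0],[0,0,0]],"fingers":[93,93,93,93,93,93,93,93]}' 30
python3 -m pendant '{"xyz":[[0,0,0],[0,0,0],[0,0,0],[0,0,0],[0,0,0],[0,0,0],[0,0,0],[0,0,0]],"rotation":[[0,0,0],[0,0,0],[0,0,0],[0,0,0],[0,0,0],[0,0,0],[0,0,0],[0,0,0]],"fingers":[40,30,20,10,5,5,5,5]}' 30
python3 - <<'E'
from h import *
go(rods(.0145,.0005,.205),26.77)
print(loc(observe()["tcp_pos"]))
snap("wrist","w4.png");
E
```

```text
t: 4.3
tcp_pos: [0.5997, -0.3343, 0.2092]
eef_rot: [0.973, 0.23, 0.002, 0.002]
ft_force: [0.1, -0.4, 0.1]
grip_width: 0.093
t: 4.97
tcp_pos: [0.6005, -0.3325, 0.2086]
eef_rot: [0.973, 0.232, 0.003, 0.001]
ft_force: [0.0, 0.1, 0.7]
grip_width: 0.044
t 5.0 tcp [ 0.6005 -0.3325  0.2086] yaw 26.79 F [0.  0.1 0.7] w 0.0440
shift units (current axes) [-0.08 -0.01  0.18]
rot units [ 0.049 -0.07   0.005] shift units (final axes) [-0.08 -0.01  0.18]
[0.0148 0.002  0.2086]
```

View pics/w4.png

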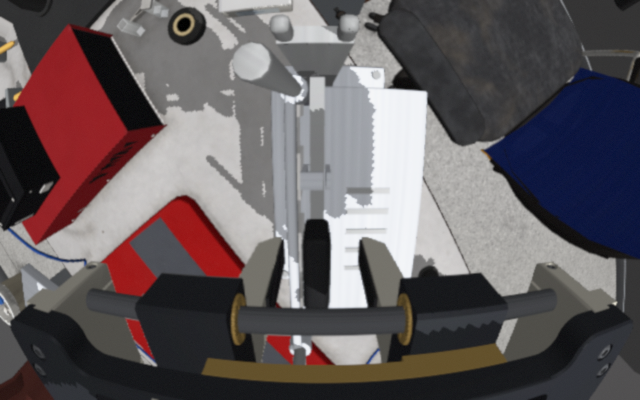

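```bash
python3 -m pendant '{"xyz":[[0,0,0.1],[0,0,0],[0,0,0],[0,0,0],[0,0,0],[0,0,0],[0,0,0],[0,0,0]],"rotation":[[0.03,-0.04,0],[0,0,0],[0,0,0],[0,0,0],[0,0,0],[0,0,0],[0,0,0],[0,0,0]],"fingers":[5,5,5,5,5,5,5,5]}' 30
python3 - <<'E'
from h import *
go(rods(.0145,.0005,.205),26.77)
E
```

```text
t: 5.68
tcp_pos: [0.5998, -0.33, 0.2063]
eef_rot: [0.973, 0.232, 0.0, -0.002]
ft_force: [-2.5, 4.4, 1.0]
grip_width: 0.014
t 5.7 tcp [ 0.5998 -0.33    0.2063] yaw 26.85 F [-2.5  4.4  1. ] w 0.0140
shift units (current axes) [-0.1   0.11  0.06]
rot units [-0.052 -0.023  0.019] shift units (final axes) [-0.1   0.11  0.06]
```

```bash
python3 -m pendant '{"xyz":[[0,-0.08,0],[0,0,-0.3],[0,0,-0.5],[0,0,-0.5],[0,0,-0.5],[0,0,-0.5],[0,0,-0.4],[0,0,0]],"rotation":[[0,0,0],[0,0,0],[0,0,0],[0,0,0],[0,0,0],[0,0,0],[0,0,0],[0,0,0]],"fingers":[5,5,5,5,5,5,5,5]}' 30
python3 - <<'E'
from h import *
go(rods(.0145,.0005,.301),26.77)
E
```

```text
t: 6.35
tcp_pos: [0.5998, -0.33, 0.2633]
eef_rot: [0.973, 0.232, 0.002, -0.0]
ft_force: [-2.3, 3.9, -3.8]
grip_width: 0.0135
t 6.3 tcp [ 0.5998 -0.33    0.2633] yaw 26.81 F [-2.3  3.9 -3.8] w 0.0135
shift units (current axes) [-0.1   0.12 -1.89]
rot units [ 0.011 -0.053  0.011] shift units (final axes) [-0.1   0.11 -1.89]
```

```bash
python3 -m pendant '{"xyz":[[0,-0.06,-0.4],[0,0,-0.5],[0,0,-0.5],[0,0,-0.45],[0,0,0],[0,0,0],[0,0,0],[0,0,0]],"rotation":[[0,0,0],[0,0,0],[0,0,0],[0,0,0],[0,0,0],[0,0,0],[0,0,0],[0,0,0]],"fingers":[5,5,5,5,5,5,5,5]}' 30
python3 - <<'E'
from h import *
go(rods(.0145,.0005,.301),26.77)
snap("scene","s5.png",(330,115,430,215),6)
E
```

```text
t: 7.02
tcp_pos: [0.5992, -0.3301, 0.2973]
eef_rot: [0.973, 0.232, 0.001, 0.001]
ft_force: [-0.1, 0.9, -3.1]
grip_width: 0.0137
t 7.0 tcp [ 0.5992 -0.3301  0.2973] yaw 26.78 F [-0.1  0.9 -3.1] w 0.0137
shift units (current axes) [-0.07  0.12 -0.18]
rot units [ 0.024 -0.034  0.004] shift units (final axes) [-0.07  0.12 -0.18]
```

View pics/s5.png

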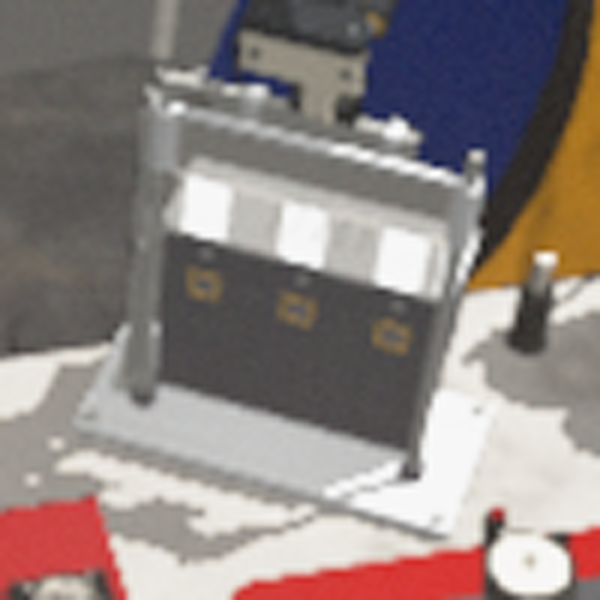

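The guard is up, and the three framed openings show at zoomed (205,283), (297,308) and (392,335). Next I raise it slightly and slide the bar.

```bash
python3 -m pendant '{"xyz":[[0,0,-0.2],[0,0,0],[0.3,0,0],[0.3,0,0],[0.3,0,0],[0.3,0,0],[0.25,0,0],[0,0,0]],"rotation":[[0,0,0],[0,0,0],[0,0,0],[0,0,0],[0,0,0],[0,0,0],[0,0,0],[0,0,0]],"fingers":[5,5,5,5,5,5,5,5]}' 30
python3 - <<'E'
from h import *
go(rods(.0145,.0305,.301),26.77)
print(loc(observe()["tcp_pos"]))
snap("scene","s6.png",(330,115,430,215),6)
snap("wrist","w6.png",(220,0,420,200),3)
E
```

```text
t: 7.73
tcp_pos: [0.6265, -0.3164, 0.3015]
eef_rot: [0.973, 0.232, 0.002, 0.001]
ft_force: [1.3, -0.6, -5.5]
grip_width: 0.0139
t 7.7 tcp [ 0.6265 -0.3164  0.3015] yaw 26.86 F [ 1.3 -0.6 -5.5] w 0.0139
shift units (current axes) [-0.1   0.12  0.02]
rot units [ 0.038 -0.048  0.023] shift units (final axes) [-0.1   0.12  0.02]
[0.0121 0.0325 0.3015]
```

View pics/s6.png

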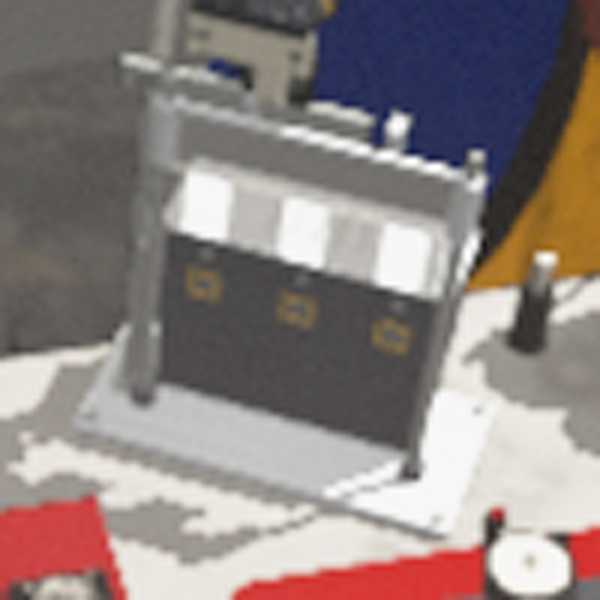

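View pics/w6.png

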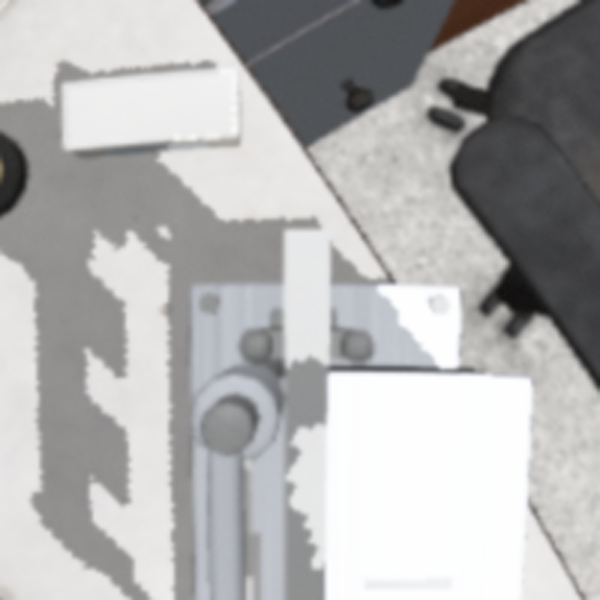

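The bar lies between the two prongs (258,345) and (357,345), and its end passes over the post. Now I lower it onto the notch.

```bash
python3 -m pendant '{"xyz":[[0,0,0.2],[0,0,0.2],[0,0,0.2],[0,0,0.2],[0,0,0.1],[0,0,0.1],[0,0,0],[0,0,0]],"rotation":[[0,0,0],[0,0,0],[0,0,0],[0,0,0],[0,0,0],[0,0,0],[0,0,0],[0,0,0]],"fingers":[5,5,5,5,5,5,5,5]}' 30
python3 -c "
from h import *
go(rods(.0145,.0305,.281),26.77)"
```

```text
t: 8.5
tcp_pos: [0.6247, -0.3173, 0.2815]
eef_rot: [0.973, 0.231, 0.001, 0.001]
ft_force: [0.3, -0.6, -5.0]
grip_width: 0.0139
t 8.5 tcp [ 0.6247 -0.3173  0.2815] yaw 26.76 F [ 0.3 -0.6 -5. ] w 0.0139
shift units (current axes) [-0.    0.12  0.03]
rot units [ 0.023 -0.024 -0.002] shift units (final axes) [-0.    0.12  0.03]
```

```bash
python3 -m pendant '{"xyz":[[0,0,0.1],[0,0,0.05],[0,0,0],[0,0,0],[0,0,0],[0,0,0],[0,0,0],[0,0,0]],"rotation":[[0,0,0],[0,0,0],[0,0,0],[0,0,0],[0,0,0],[0,0,0],[0,0,0],[0,0,0]],"fingers":[5,5,5,5,5,5,5,5]}' 30
python3 -c "
from h import *
go(rods(.0145,.0305,.281),26.77)"
```

```text
t: 9.17
tcp_pos: [0.6249, -0.3173, 0.2811]
eef_rot: [0.973, 0.231, 0.002, 0.001]
ft_force: [-2.9, -0.0, 6.0]
grip_width: 0.0139
t 9.2 tcp [ 0.6249 -0.3173  0.2811] yaw 26.76 F [-2.9 -0.   6. ] w 0.0139
shift units (current axes) [-0.01  0.12  0.01]
rot units [ 0.048 -0.045 -0.002] shift units (final axes) [-0.01  0.12  0.01]
```

The upward force shows that the bar rests in the notch. I'll release it and check.

```bash
python3 -m pendant '{"xyz":[[0,0,-0.1],[0,0,0],[0,0,0],[0,0,0],[0,0,0],[0,0,0],[0,0,0],[0,0,0]],"rotation":[[0,0,0],[0,0,0],[0,0,0],[0,0,0],[0,0,0],[0,0,0],[0,0,0],[0,0,0]],"fingers":[5,15,20,25,30,40,50,60]}' 30
python3 -m pendant '{"xyz":[[0,0,-0.5],[0,0,-1],[0,0,-1],[0,0,-1],[0,0,-1],[0,0,-1],[0,0,0],[0,0,0]],"rotation":[[0,0,0],[0,0,0],[0,0,0],[0,0,0],[0,0,0],[0,0,0],[0,0,0],[0,0,0]],"fingers":[70,70,70,70,70,70,70,70]}' 30
python3 - <<'E'
from h import *
go(rods(.0145,.0305,.281),26.77)
snap("scene","s7.png",(330,115,430,215),6)
snap("wrist","w7.png")
E
```

```text
t: 9.83
tcp_pos: [0.625, -0.3169, 0.2807]
eef_rot: [0.973, 0.232, 0.001, 0.0]
ft_force: [0.1, -0.3, -0.3]
grip_width: 0.0455
t: 10.5
tcp_pos: [0.625, -0.3171, 0.3922]
eef_rot: [0.973, 0.232, 0.002, 0.001]
ft_force: [0.3, -0.3, -0.7]
grip_width: 0.0698
t 10.5 tcp [ 0.625  -0.3171  0.3922] yaw 26.78 F [ 0.3 -0.3 -0.7] w 0.0698
shift units (current axes) [-0.04  0.1   5.56]
rot units [ 0.057 -0.06   0.003] shift units (final axes) [-0.02  0.12  5.56]
```

View pics/s7.png

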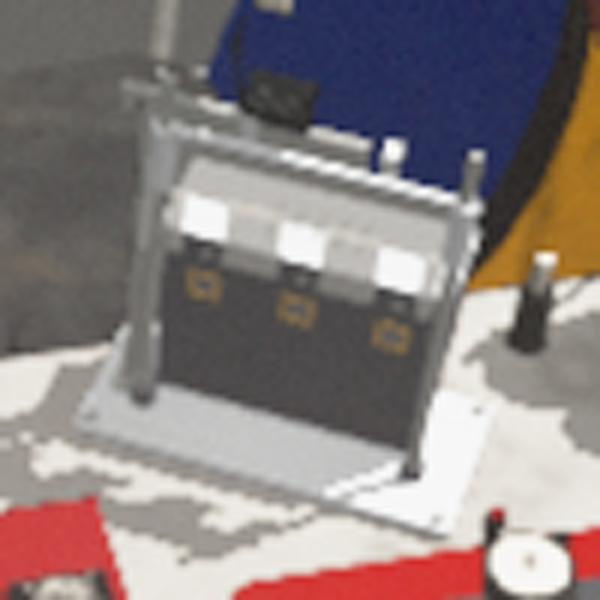

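View pics/w7.png

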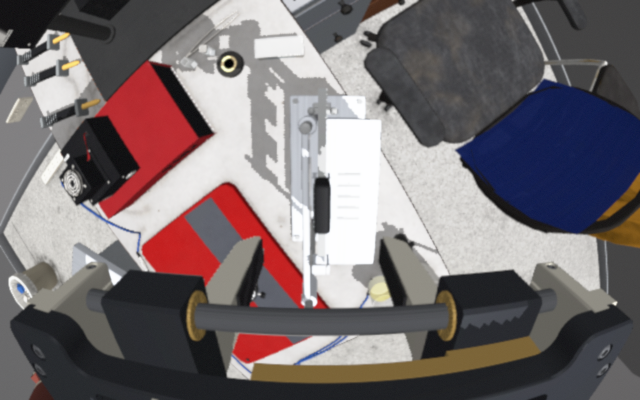

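Hooked: the guard stays up at about 0.075. The rod tops in this view refine the box's y and yaw.

Run:
```python
import cv2
t=cv2.imread("pics/raw_w7.png")
a=cv2.resize(t[105:145,285:345],None,fx=10,fy=10,interpolation=cv2.INTER_CUBIC)
b=cv2.resize(t[285:315,285:345],None,fx=10,fy=10,interpolation=cv2.INTER_CUBIC)[:200]
import numpy as np
cv2.imwrite("pics/w7z.png",np.vstack([a[:390],b]))
```

```text
(no output)
```

View pics/w7z.png

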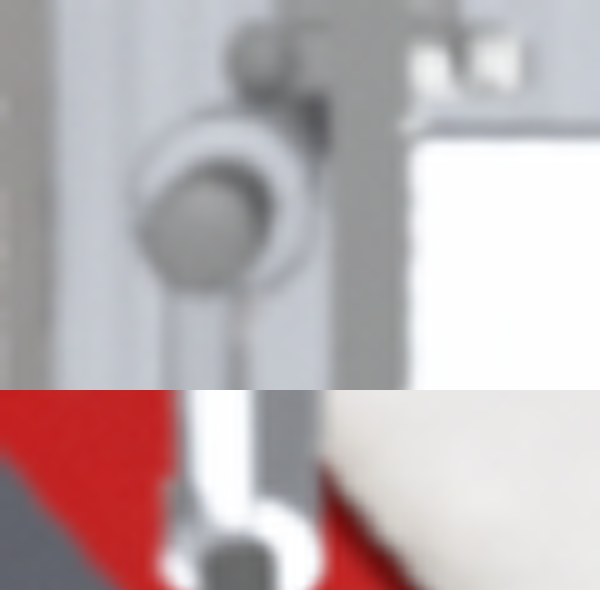

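Run:
```python
from h import *
import pickle
p=pickle.load(open("pics/w7.png.pkl","rb"))
print(loc(onz(p,(305.5,128.0),.297)))
# prong tops z=.279, mid expected y=.111
for uv in [(285+26,105+6)]: print(loc(onz(p,uv,.279)))
t=cam("top"); s=cam("scene")
import cv2
# red device / obstacles
for n,uv in [("fanTL",(309,168)),("fanTR",(344,186)),("fanBL",(272,230)),("fanBR",(306,250))]: print(n,onz(t,uv,.08))
go(rods(-.3,0,.39),116.77)
pl=np.array([.4365,.3,.019]);
```

```text
[0.0007 0.097  0.297 ]
[0.0046 0.1106 0.279 ]
fanTL [ 0.65685516 -0.00428648  0.08      ]
fanTR [ 0.58965227 -0.12965573  0.08      ]
fanBL [0.43364941 0.12801756 0.08      ]
fanBR [0.36222691 0.00783926 0.08      ]
t 10.6 tcp [ 0.6242 -0.3167  0.3893] yaw 26.79 F [ 0.5  0.  -0.5] w 0.0697
shift units (current axes) [ -1.51 -15.57  -0.03]
rot units [-0.0000e+00 -1.2000e-02 -2.2496e+01] shift units (final axes) [15.57 -1.51 -0.03]
```

```bash
cat >> h.py <<'E'
def plan(target,yawdeg,n):
    s=observe(); M=R.from_quat(s["eef_rot"]).as_matrix()
    a=np.radians(yawdeg); x=np.array([np.cos(a),np.sin(a),0]); z=np.array([0,0,-1.]); T=np.stack([x,np.cross(z,x),z],1)
    rv=R.from_matrix(M.T@T).as_rotvec()/n; d=(np.asarray(target)-s["tcp_pos"])/n
    print("rot/row",np.round(np.degrees(rv)/4,3))
    for i in range(n):
        Mi=M@R.from_rotvec(rv*i).as_matrix()  # axes before row i's turn
        print(i,np.round(Mi.T@d/.02,2).tolist())
E
python3 -c "
from h import *
plan((.507,.357,.39),121,40)"
```

```text
rot/row [ 0.    -0.    -0.589]
0 [0.25, -0.82, -0.0]
1 [0.28, -0.81, -0.0]
2 [0.32, -0.79, -0.0]
3 [0.35, -0.78, -0.0]
4 [0.38, -0.77, -0.0]
5 [0.41, -0.75, -0.0]
6 [0.44, -0.73, -0.0]
7 [0.47, -0.71, -0.0]
8 [0.5, -0.69, -0.0]
9 [0.53, -0.67, -0.0]
10 [0.55, -0.65, -0.0]
11 [0.58, -0.63, -0.0]
12 [0.61, -0.6, -0.0]
13 [0.63, -0.58, -0.0]
14 [0.65, -0.55, -0.0]
15 [0.68, -0.52, -0.0]
16 [0.7, -0.5, -0.0]
17 [0.72, -0.47, -0.0]
18 [0.74, -0.44, -0.0]
19 [0.75, -0.41, -0.0]
20 [0.77, -0.37, -0.0]
21 [0.78, -0.34, -0.0]
22 [0.8, -0.31, -0.0]
23 [0.81, -0.28, -0.0]
24 [0.82, -0.24, -0.0]
25 [0.83, -0.21, -0.0]
26 [0.84, -0.18, -0.0]
27 [0.84, -0.14, -0.0]
28 [0.85, -0.11, -0.0]
29 [0.85, -0.07, -0.0]
30 [0.85, -0.04, -0.0]
31 [0.85, -0.0, -0.0]
32 [0.85, 0.03, -0.0]
33 [0.85, 0.07, -0.0]
34 [0.85, 0.1, -0.0]
35 [0.84, 0.14, -0.0]
36 [0.84, 0.17, -0.0]
37 [0.83, 0.21, -0.0]
38 [0.82, 0.24, -0.0]
39 [0.81, 0.28, -0.0]
```

```bash
Z='noop'; python3 -m pendant '{"xyz":[[0.25,-0.82,0],[0.28,-0.81,0],[0.32,-0.79,0],[0.35,-0.78,0],[0.38,-0.77,0],[0.41,-0.75,0],[0.44,-0.73,0],[0.47,-0.71,0]],"rotation":[[0,0,-0.59],[0,0,-0.59],[0,0,-0.59],[0,0,-0.59],[0,0,-0.59],[0,0,-0.59],[0,0,-0.59],[0,0,-0.59]],"fingers":[70,70,70,70,70,70,70,70]}'
python3 -m pendant '{"xyz":[[0.5,-0.69,0],[0.53,-0.67,0],[0.55,-0.65,0],[0.58,-0.63,0],[0.61,-0.6,0],[0.63,-0.58,0],[0.65,-0.55,0],[0.68,-0.52,0]],"rotation":[[0,0,-0.59],[0,0,-0.59],[0,0,-0.59],[0,0,-0.59],[0,0,-0.59],[0,0,-0.59],[0,0,-0.59],[0,0,-0.59]],"fingers":[70,70,70,70,70,70,70,70]}'
python3 -m pendant '{"xyz":[[0.7,-0.5,0],[0.72,-0.47,0],[0.74,-0.44,0],[0.75,-0.41,0],[0.77,-0.37,0],[0.78,-0.34,0],[0.8,-0.31,0],[0.81,-0.28,0]],"rotation":[[0,0,-0.59],[0,0,-0.59],[0,0,-0.59],[0,0,-0.59],[0,0,-0.59],[0,0,-0.59],[0,0,-0.59],[0,0,-0.59]],"fingers":[70,70,70,70,70,70,70,70]}'
python3 -c "
from h import *
go((.507,.357,.39),121)"
```

```text
t: 11.27
tcp_pos: [0.6003, -0.1812, 0.3887]
eef_rot: [0.921, 0.389, -0.0, -0.0]
ft_force: [0.2, 0.5, -1.3]
grip_width: 0.0698
t: 11.93
tcp_pos: [0.5775, -0.0458, 0.3906]
eef_rot: [0.844, 0.536, 0.001, 0.001]
ft_force: [0.4, -0.1, -0.4]
grip_width: 0.07
t: 12.6
tcp_pos: [0.5537, 0.0892, 0.3904]
eef_rot: [0.745, 0.667, 0.001, 0.001]
ft_force: [0.9, -0.1, 0.8]
grip_width: 0.0697
t 12.6 tcp [0.5537 0.0892 0.3904] yaw 83.66 F [ 0.9 -0.1  0.8] w 0.0697
shift units (current axes) [ 1.305e+01 -3.800e+00  1.000e-02]
rot units [ 0.035  0.011 -9.336] shift units (final axes) [12.68  4.89  0.02]
```

```bash
python3 -m pendant '{"xyz":[[0.82,-0.24,0],[0.83,-0.21,0],[0.84,-0.18,0],[0.84,-0.14,0],[0.85,-0.11,0],[0.85,-0.07,0],[0.85,-0.04,0],[0.85,0,0]],"rotation":[[0,0,-0.59],[0,0,-0.59],[0,0,-0.59],[0,0,-0.59],[0,0,-0.59],[0,0,-0.59],[0,0,-0.59],[0,0,-0.59]],"fingers":[70,70,70,70,70,70,70,70]}'
python3 -m pendant '{"xyz":[[0.85,0.03,0],[0.85,0.07,0],[0.85,0.1,0],[0.84,0.14,0],[0.84,0.17,0],[0.83,0.21,0],[0.82,0.24,0],[0,0,0]],"rotation":[[0,0,-0.59],[0,0,-0.59],[0,0,-0.59],[0,0,-0.59],[0,0,-0.59],[0,0,-0.59],[0,0,-0.59],[0,0,0]],"fingers":[70,70,70,70,70,70,70,70]}'
python3 -c "
from h import *
go((.507,.357,.39),121)
snap('wrist','w8.png')"
```

```text
t: 13.27
tcp_pos: [0.5299, 0.2238, 0.3903]
eef_rot: [0.626, 0.78, 0.001, 0.001]
ft_force: [-0.2, 0.3, -0.4]
grip_width: 0.0698
t: 13.93
tcp_pos: [0.5067, 0.3445, 0.3898]
eef_rot: [0.505, 0.863, 0.001, -0.001]
ft_force: [-1.3, -0.3, -0.3]
grip_width: 0.0703
t 13.9 tcp [0.5067 0.3445 0.3898] yaw 119.33 F [-1.3 -0.3 -0.3] w 0.0703
shift units (current axes) [ 0.54  0.32 -0.01]
rot units [ 0.02  -0.035 -0.417] shift units (final axes) [ 0.53  0.34 -0.01]
```

View pics/w8.png

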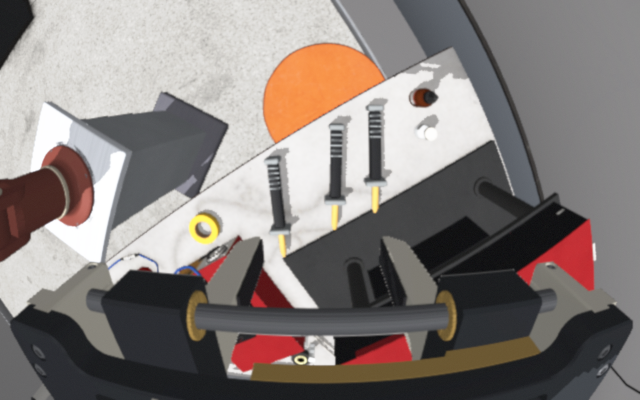

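```bash
python3 - <<'E'
import cv2
t=cv2.imread("pics/raw_w8.png")
cv2.imwrite("pics/w8z.png",cv2.resize(t[90:265,255:400],None,fx=4,fy=4,interpolation=cv2.INTER_CUBIC)[:600])
cv2.imwrite("pics/w8z2.png",cv2.resize(t[140:265,255:400],None,fx=4.5,fy=4.5,interpolation=cv2.INTER_CUBIC))
E
python3 -c "
from h import *
t=cam('top')
for z in (.2,.25,.3): print(z,[np.round(onz(t,uv,z)[:2],3) for uv in [(160,118),(262,165),(295,100)]])"
```

```text
0.2 [array([0.81 , 0.502]), array([0.643, 0.151]), array([0.87, 0.04])]
0.25 [array([0.793, 0.484]), array([0.631, 0.145]), array([0.851, 0.037])]
0.3 [array([0.777, 0.467]), array([0.62 , 0.139]), array([0.833, 0.035])]
```

View pics/w8z.png

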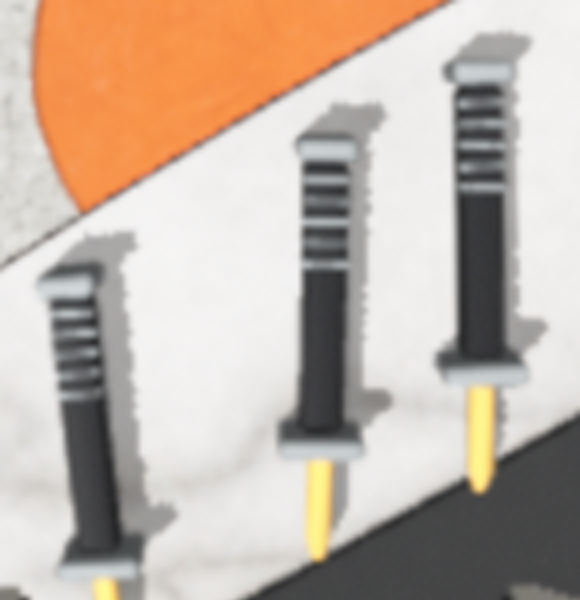

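View pics/w8z2.png

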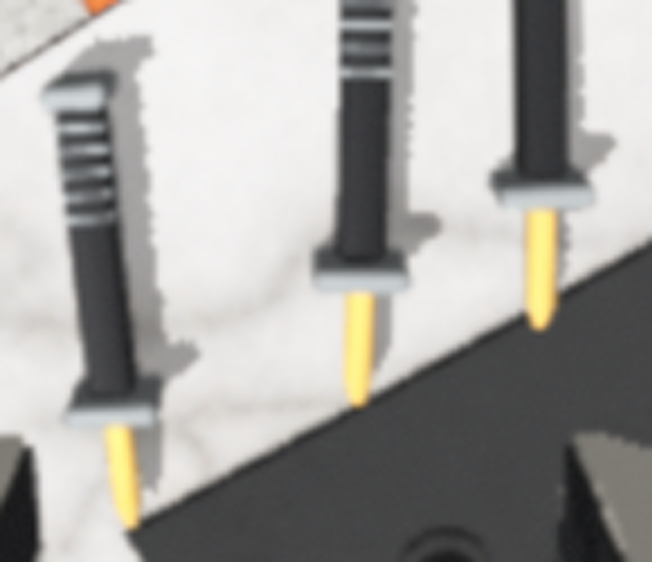

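```bash
cat > meas.py <<'E'
from h import *
import pickle
def plugpose(p,tip,rear,front=None):
    # tip at z=.019 (axis), handle top points at z=.029
    t=onz(p,tip,.019); r=onz(p,rear,.029); d=(t-r)[:2]; L=np.linalg.norm(d); d/=L
    yaw=np.degrees(np.arctan2(d[1],d[0])); o=t[:2]-d*.052; g=o-d*.105
    print("tip",np.round(t[:2],4),"yaw %.2f L %.4f"%(yaw,L),"origin",np.round(o,4),"grip",np.round(g,4))
    if front is not None:
        f=onz(p,front,.029); n=np.array([-d[1],d[0]]); print("   front handle off-line mm %.2f"%(1000*n@(f[:2]-t[:2])), "front along",round(float(d@(f[:2]-o)),4))
    return g,yaw
E
python3 - <<'E'
from meas import *
p=pickle.load(open("pics/w8.png.pkl","rb"))
z1=lambda u,v:(255+u/4,90+v/4); z2=lambda u,v:(255+u/4.5,140+v/4.5)
plugpose(p,z2(132,523),z1(75,305),z1(98,540))
plugpose(p,z2(357,402),z1(327,170),z1(321,420))
plugpose(p,z2(540,325),z1(480,95),z1(483,345))
E
```

```text
tip [0.5426 0.1383] yaw -57.23 L 0.1782 origin [0.5145 0.182 ] grip [0.4576 0.2703]
   front handle off-line mm -0.59 front along -0.0175
tip [0.598  0.2347] yaw -61.11 L 0.1786 origin [0.5729 0.2803] grip [0.5222 0.3722]
   front handle off-line mm -0.40 front along -0.0173
tip [0.6465 0.3005] yaw -57.80 L 0.1783 origin [0.6188 0.3445] grip [0.5628 0.4333]
   front handle off-line mm -0.48 front along -0.0181
```

```bash
python3 -c "
from h import *
go((.4576,.2703,.13),122.77)
plan((.4576,.2703,.13),122.77,15)"
```

```text
t 14.0 tcp [0.5079 0.3421 0.3899] yaw 119.08 F [-0.1 -0.8  0.3] w 0.0702
shift units (current axes) [-1.91 -3.96 12.99]
rot units [ 0.019  0.002 -0.922] shift units (final axes) [-1.66 -4.06 12.99]
rot/row [ 0.001  0.    -0.061]
0 [-0.13, -0.26, 0.87]
1 [-0.13, -0.26, 0.87]
2 [-0.13, -0.26, 0.87]
3 [-0.12, -0.27, 0.87]
4 [-0.12, -0.27, 0.87]
5 [-0.12, -0.27, 0.87]
6 [-0.12, -0.27, 0.87]
7 [-0.12, -0.27, 0.87]
8 [-0.12, -0.27, 0.87]
9 [-0.12, -0.27, 0.87]
10 [-0.12, -0.27, 0.87]
11 [-0.12, -0.27, 0.87]
12 [-0.11, -0.27, 0.87]
13 [-0.11, -0.27, 0.87]
14 [-0.11, -0.27, 0.87]
```

```bash
python3 -m pendant '{"xyz":[[-0.2,-0.5,0.8],[-0.2,-0.5,0.8],[-0.2,-0.5,0.8],[-0.2,-0.5,0.8],[-0.2,-0.5,0.8],[-0.2,-0.5,0.8],[-0.2,-0.5,0.8],[-0.2,-0.5,0.8]],"rotation":[[0,0,-0.15],[0,0,-0.15],[0,0,-0.15],[0,0,-0.15],[0,0,-0.15],[0,0,-0.15],[0,0,0],[0,0,0]],"fingers":[50,50,50,50,50,50,50,50]}'
python3 -m pendant '{"xyz":[[0,0,1],[0,0,1],[0,0,1],[0,0,1],[0,0,1],[0,0,1],[0,0,0.5],[0,0,0]],"rotation":[[0,0,0],[0,0,0],[0,0,0],[0,0,0],[0,0,0],[0,0,0],[0,0,0],[0,0,0]],"fingers":[50,50,50,50,50,50,50,50]}'
python3 -c "
from h import *
go((.4576,.2703,.012),122.77)
snap('wrist','w9.png')"
```

```text
t: 14.65
tcp_pos: [0.4577, 0.2693, 0.2617]
eef_rot: [0.483, 0.876, 0.0, 0.002]
ft_force: [0.9, -0.7, -0.2]
grip_width: 0.05
t: 15.32
tcp_pos: [0.4571, 0.2692, 0.1302]
eef_rot: [0.482, 0.876, -0.002, 0.001]
ft_force: [-0.3, -0.2, -0.1]
grip_width: 0.0504
t 15.3 tcp [0.4571 0.2692 0.1302] yaw 122.33 F [-0.3 -0.2 -0.1] w 0.0504
shift units (current axes) [0.05 0.07 5.91]
rot units [-0.038  0.038 -0.109] shift units (final axes) [0.03 0.05 5.91]
```

View pics/w9.png

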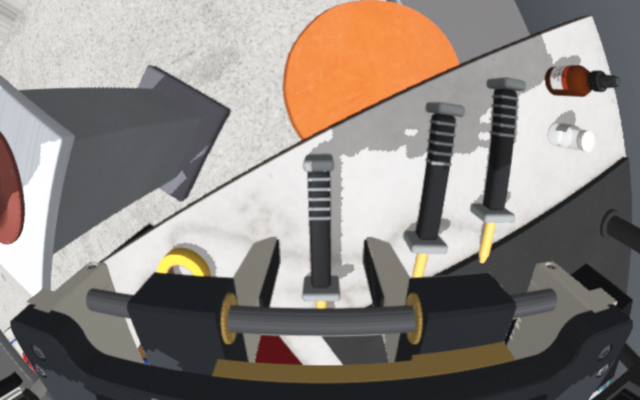

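The handle (320,215) is midway between the fingers and straight in the frame. Descend and grip.

```bash
python3 -m pendant '{"xyz":[[0.03,0.05,1],[0,0,1],[0,0,1],[0,0,1],[0,0,1],[0,0,0.6],[0,0,0.27],[0,0,0]],"rotation":[[0,0,-0.05],[0,0,0],[0,0,0],[0,0,0],[0,0,0],[0,0,0],[0,0,0],[0,0,0]],"fingers":[50,50,50,50,50,50,50,50]}' 40
python3 -m pendant '{"xyz":[[0,0,0],[0,0,0],[0,0,0],[0,0,0],[0,0,0],[0,0,0],[0,0,0],[0,0,0]],"rotation":[[0,0,0],[0,0,0],[0,0,0],[0,0,0],[0,0,0],[0,0,0],[0,0,0],[0,0,0]],"fingers":[30,20,15,10,10,10,10,10]}' 40
python3 -c "
from h import *
go((.4576,.2703,.012),122.77);print(observe()['q'])"
```

```text
t: 16.03
tcp_pos: [0.4589, 0.2723, 0.0149]
eef_rot: [0.48, 0.877, 0.001, 0.001]
ft_force: [0.2, 0.5, 1.0]
grip_width: 0.0501
t: 16.7
tcp_pos: [0.4583, 0.2721, 0.0152]
eef_rot: [0.48, 0.877, 0.0, 0.001]
ft_force: [-1.6, -1.6, 5.6]
grip_width: 0.0198
t 16.7 tcp [0.4583 0.2721 0.0152] yaw 122.60 F [-1.6 -1.6  5.6] w 0.0198
shift units (current axes) [-0.06 -0.08  0.16]
rot units [ 0.026  0.028 -0.042] shift units (final axes) [-0.06 -0.08  0.16]
[-0.32337415  0.7737096  -0.39679172  1.94628185  0.56685319  0.53120016
 -0.5470572 ]
```

Gripped at 19.8 mm. Before carrying it I check the microscope-like stand on the red board near the box.

Run:
```python
import cv2,numpy as np
t=cv2.imread("pics/top0.png");s=cv2.imread("pics/scene0.png")
a=cv2.resize(t[230:330,330:430],None,fx=4,fy=4,interpolation=cv2.INTER_CUBIC)
b=cv2.resize(s[170:270,400:500],None,fx=4,fy=4,interpolation=cv2.INTER_CUBIC)
cv2.imwrite("pics/mic.png",np.hstack([a,b]))
```

```text
(no output)
```

View pics/mic.png

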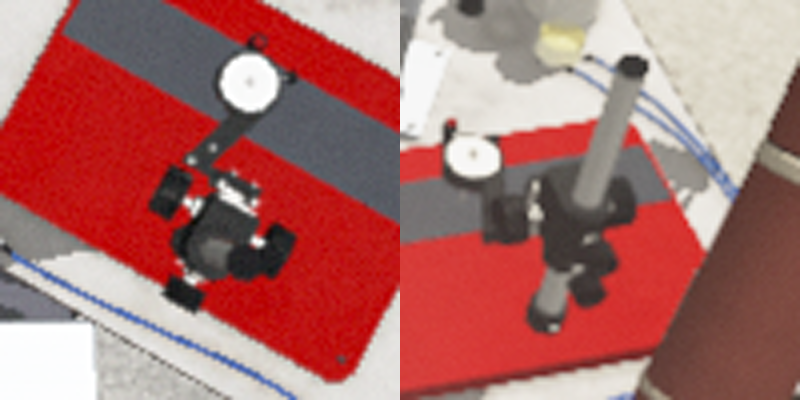

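Run:
```python
from h import *
p=cam("top");s=cam("scene")
def tri(a,b):
    o1,d1=ray(p,a);o2,d2=ray(s,b)
    A=np.stack([d1,-d2],1);k=np.linalg.lstsq(A,o2-o1,rcond=None)[0]
    return np.round((o1+k[0]*d1+o2+k[1]*d2)/2,3),np.linalg.norm(o1+k[0]*d1-o2-k[1]*d2)
for c in [(381,291),(383,290),(384,287),(382,294)]: print(tri(c,(458,186)))
print(tri((392,250),(418,209)))
for y in (-.065,0,.065): print(rods(-.175,y,.116), rods(-.259,y,.25))
```

```text
(array([ 0.223, -0.219,  0.383]), np.float64(0.02287169473761009))
(array([ 0.225, -0.225,  0.376]), np.float64(0.02250058453445597))
(array([ 0.231, -0.231,  0.369]), np.float64(0.02835725240794807))
(array([ 0.218, -0.219,  0.385]), np.float64(0.014345903654857668))
(array([ 0.359, -0.292,  0.098]), np.float64(0.0001991585590858293))
[ 0.45515481 -0.19324285  0.116     ] [ 0.41732036 -0.11824582  0.25      ]
[ 0.51318823 -0.16396619  0.116     ] [ 0.47535378 -0.08896916  0.25      ]
[ 0.57122164 -0.13468953  0.116     ] [ 0.53338719 -0.0596925   0.25      ]
```

```bash
python3 -m pendant '{"xyz":[[0,0,-0.4],[0,0,-0.6],[0,0,-1],[0,0,-1],[0,0,-1],[0,0,-1],[0,0,-1],[0,0,-1]],"rotation":[[0,0,0],[0,0,0],[0,0,0],[0,0,0],[0,0,0],[0,0,0],[0,0,0],[0,0,0]],"fingers":[10,10,10,10,10,10,10,10]}' 50
python3 -m pendant '{"xyz":[[0,0,-1],[0,0,-1],[0,0,-1],[0,0,-1],[0,0,-1],[0,0,-1],[0,0,-1],[0,0,-1]],"rotation":[[0,0,0],[0,0,0],[0,0,0],[0,0,0],[0,0,0],[0,0,0],[0,0,0],[0,0,0]],"fingers":[10,10,10,10,10,10,10,10]}' 50
python3 -c "
from h import *
t=rods(-.19,.065,.345)
go(t,116.77)
plan(t,116.77,24)"
```

```text
t: 17.37
tcp_pos: [0.4581, 0.2723, 0.156]
eef_rot: [0.48, 0.877, 0.001, 0.001]
ft_force: [0.4, 0.7, -0.5]
grip_width: 0.0194
t: 18.03
tcp_pos: [0.4574, 0.2723, 0.3159]
eef_rot: [0.48, 0.877, 0.001, 0.001]
ft_force: [-0.0, 0.4, -1.2]
grip_width: 0.0196
t 18.0 tcp [0.4574 0.2723 0.3159] yaw 122.66 F [-0.   0.4 -1.2] w 0.0196
shift units (current axes) [-19.46  -6.11  -1.44]
rot units [0.035 0.02  1.473] shift units (final axes) [-19.98  -4.09  -1.45]
rot/row [0.001 0.001 0.061]
0 [-0.81, -0.25, -0.06]
1 [-0.81, -0.25, -0.06]
2 [-0.81, -0.25, -0.06]
3 [-0.81, -0.24, -0.06]
4 [-0.81, -0.24, -0.06]
5 [-0.82, -0.24, -0.06]
6 [-0.82, -0.23, -0.06]
7 [-0.82, -0.23, -0.06]
8 [-0.82, -0.23, -0.06]
9 [-0.82, -0.22, -0.06]
10 [-0.82, -0.22, -0.06]
11 [-0.82, -0.22, -0.06]
12 [-0.82, -0.21, -0.06]
13 [-0.82, -0.21, -0.06]
14 [-0.82, -0.21, -0.06]
15 [-0.83, -0.2, -0.06]
16 [-0.83, -0.2, -0.06]
17 [-0.83, -0.2, -0.06]
18 [-0.83, -0.19, -0.06]
19 [-0.83, -0.19, -0.06]
20 [-0.83, -0.18, -0.06]
21 [-0.83, -0.18, -0.06]
22 [-0.83, -0.18, -0.06]
23 [-0.83, -0.17, -0.06]
```

```bash
python3 -m pendant '{"xyz":[[-0.81,-0.25,-0.15],[-0.81,-0.25,-0.15],[-0.81,-0.25,-0.15],[-0.81,-0.24,-0.15],[-0.81,-0.24,-0.15],[-0.82,-0.24,-0.15],[-0.82,-0.23,-0.15],[-0.82,-0.23,-0.15]],"rotation":[[0,0,0.06],[0,0,0.06],[0,0,0.06],[0,0,0.06],[0,0,0.06],[0,0,0.06],[0,0,0.06],[0,0,0.06]],"fingers":[10,10,10,10,10,10,10,10]}' 50
python3 -m pendant '{"xyz":[[-0.82,-0.23,0],[-0.82,-0.22,0],[-0.82,-0.22,0],[-0.82,-0.22,0],[-0.82,-0.21,0],[-0.82,-0.21,0],[-0.82,-0.21,0],[-0.83,-0.2,0]],"rotation":[[0,0,0.06],[0,0,0.06],[0,0,0.06],[0,0,0.06],[0,0,0.06],[0,0,0.06],[0,0,0.06],[0,0,0.06]],"fingers":[10,10,10,10,10,10,10,10]}' 50
python3 -m pendant '{"xyz":[[-0.83,-0.2,0],[-0.83,-0.2,0],[-0.83,-0.19,0],[-0.83,-0.19,0],[-0.83,-0.18,0],[-0.83,-0.18,0],[-0.83,-0.18,0],[-0.5,-0.17,0]],"rotation":[[0,0,0.06],[0,0,0.06],[0,0,0.06],[0,0,0.06],[0,0,0.06],[0,0,0.06],[0,0,0.06],[0,0,0.06]],"fingers":[10,10,10,10,10,10,10,10]}' 50
python3 -c "
from h import *
t=rods(-.185,.065,.345)
go(t,116.77)
snap('scene','s10.png'); snap('wrist','w10.png')"
```

```text
t: 18.7
tcp_pos: [0.4933, 0.1405, 0.3391]
eef_rot: [0.494, 0.869, 0.001, 0.001]
ft_force: [0.4, -0.0, -0.7]
grip_width: 0.0192
t: 19.37
tcp_pos: [0.5289, 0.0095, 0.3391]
eef_rot: [0.509, 0.861, 0.001, 0.001]
ft_force: [0.1, 0.3, -0.4]
grip_width: 0.0197
t: 20.03
tcp_pos: [0.5623, -0.118, 0.3388]
eef_rot: [0.525, 0.851, 0.0, 0.001]
ft_force: [0.1, -0.4, -1.7]
grip_width: 0.0197
t 20.0 tcp [ 0.5623 -0.118   0.3388] yaw 116.71 F [ 0.1 -0.4 -1.7] w 0.0197
shift units (current axes) [-0.44  0.02 -0.31]
rot units [ 0.024  0.031 -0.015] shift units (final axes) [-0.44  0.02 -0.31]
```

View pics/s10.png

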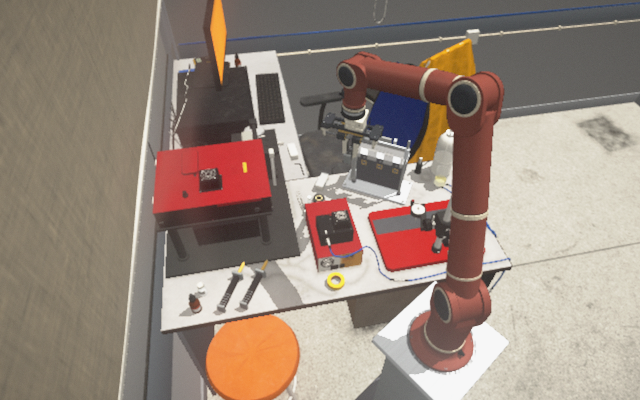

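View pics/w10.png

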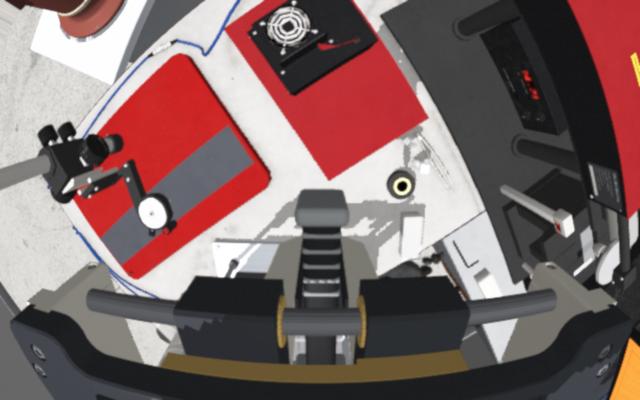

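```bash
python3 -m pendant '{"xyz":[[0,0,1],[0,0,1],[0,0,1],[0,0,1],[0,0,1],[0,0,1],[0,0,1],[0,0,1]],"rotation":[[0,0,0],[0,0,0],[0,0,0],[0,0,0],[0,0,0],[0,0,0],[0,0,0],[0,0,0]],"fingers":[10,10,10,10,10,10,10,10]}' 50
python3 -m pendant '{"xyz":[[0,0,0.8],[0,0,0.8],[0,0,0.8],[0,0,0.6],[0,0,0],[0,0,0],[0,0,0],[0,0,0]],"rotation":[[0,0,0],[0,0,0],[0,0,0],[0,0,0],[0,0,0],[0,0,0],[0,0,0],[0,0,0]],"fingers":[10,10,10,10,10,10,10,10]}' 50
python3 -c "
from h import *
t=rods(-.165,.065,.116)
go(t,116.77)
print(loc(observe()['tcp_pos']))
snap('scene','s11.png',(330,95,430,195),6)
for i in range(4): get_image('top'); s=observe(); print(loc(s['tcp_pos']),R.from_quat(s['eef_rot']).as_matrix()[2])
"
```

```text
t: 20.8
tcp_pos: [0.5623, -0.1136, 0.1786]
eef_rot: [0.523, 0.853, 0.001, 0.001]
ft_force: [0.4, 0.6, -0.2]
grip_width: 0.0197
t: 21.47
tcp_pos: [0.5633, -0.1148, 0.1203]
eef_rot: [0.523, 0.852, 0.001, 0.002]
ft_force: [-0.4, -0.6, -0.8]
grip_width: 0.0194
t 21.5 tcp [ 0.5633 -0.1148  0.1203] yaw 116.88 F [-0.4 -0.6 -0.8] w 0.0194
shift units (current axes) [-1.56 -0.1   0.22]
rot units [0.061 0.035 0.029] shift units (final axes) [-1.56 -0.09  0.22]
[-0.1963  0.0669  0.1203]
[-0.1962  0.0665  0.1201] [-0.00241077  0.00373576 -0.99999012]
[-0.1961  0.0663  0.12  ] [-0.00228606  0.00335853 -0.99999175]
[-0.1961  0.0662  0.1198] [-0.00214626  0.00309662 -0.9999929 ]
[-0.1962  0.0661  0.1196] [-0.00191614  0.0028133  -0.99999421]
```

View pics/s11.png

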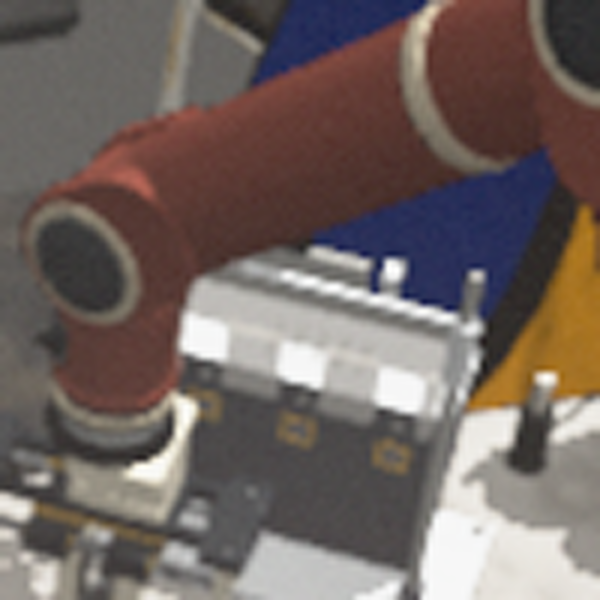

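```bash
python3 -m pendant '{"xyz":[[-0.5,-0.03,0.12],[-0.5,0,0],[-0.5,0,0],[-0.4,0,0],[0,0,0],[0,0,0],[0,0,0],[0,0,0]],"rotation":[[0,0,0],[0,0,0],[0,0,0],[0,0,0],[0,0,0],[0,0,0],[0,0,0],[0,0,0]],"fingers":[10,10,10,10,10,10,10,10]}' 50
python3 -c "
from h import *
t=rods(-.15,.065,.1163)
go(t,116.77)
print(loc(observe()['tcp_pos']))
snap('wrist','w12.png'); print(loc(observe()['tcp_pos']))
"
```

```text
t: 22.38
tcp_pos: [0.5789, -0.1486, 0.1168]
eef_rot: [0.523, 0.852, 0.001, 0.001]
ft_force: [0.1, -0.3, -1.1]
grip_width: 0.0196
t 22.4 tcp [ 0.5789 -0.1486  0.1168] yaw 116.92 F [ 0.1 -0.3 -1.1] w 0.0196
shift units (current axes) [-0.46 -0.03  0.02]
rot units [0.031 0.009 0.038] shift units (final axes) [-0.46 -0.03  0.02]
[-0.1591  0.0656  0.1168]
[-0.1591  0.0656  0.1168]
```

View pics/w12.png

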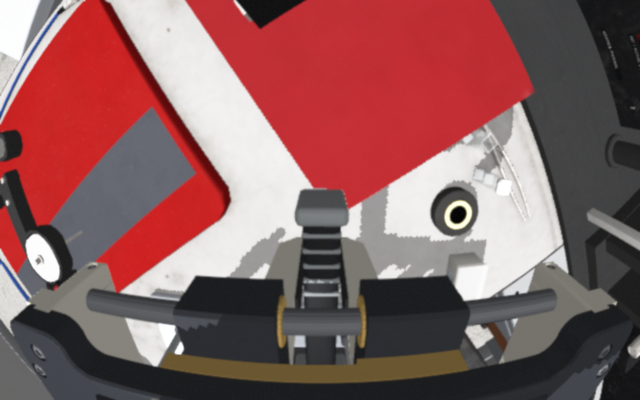

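```bash
python3 -m pendant '{"xyz":[[-0.2,-0.03,0.02],[-0.25,0,0],[-0.25,0,0],[-0.25,0,0],[-0.25,0,0],[-0.25,0,0],[0,0,0],[0,0,0]],"rotation":[[0,0,0.035],[0,0,0],[0,0,0],[0,0,0],[0,0,0],[0,0,0],[0,0,0],[0,0,0]],"fingers":[10,10,10,10,10,10,10,10]}' 50
python3 -c "
from h import *
t=rods(-.12,.065,.1163)
go(t,116.77)
s=observe();print(loc(s['tcp_pos']),EX@s['ft_force'],EY@s['ft_force'],s['torque'])
snap('scene','s13.png',(330,95,430,195),6)
"
```

```text
t: 23.1
tcp_pos: [0.5917, -0.176, 0.1163]
eef_rot: [0.525, 0.851, 0.001, 0.001]
ft_force: [0.1, 0.2, -1.1]
grip_width: 0.0195
t 23.1 tcp [ 0.5917 -0.176   0.1163] yaw 116.68 F [ 0.1  0.2 -1.1] w 0.0195
shift units (current axes) [-0.45  0.02  0.  ]
rot units [ 0.033  0.019 -0.023] shift units (final axes) [-0.45  0.02  0.  ]
[-0.1289  0.0647  0.1163] -0.12666993160193782 0.1339306031136669 [ 0.01120429 -0.11743792 -0.03648326]
```

View pics/s13.png

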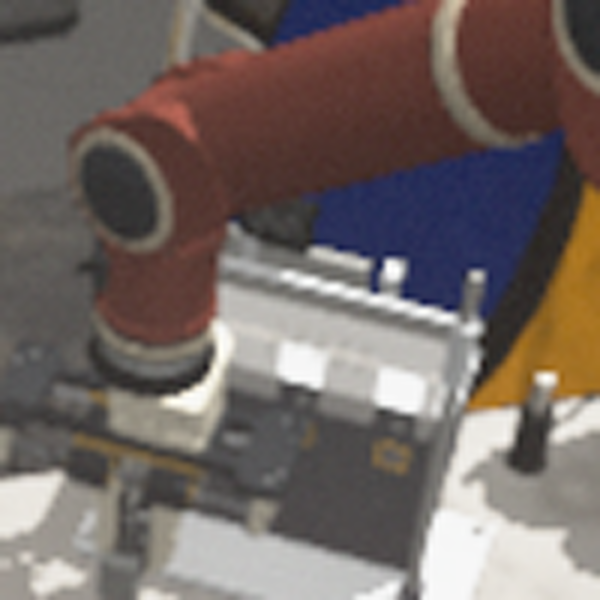

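No contact force, so the tip is entering cleanly. Advance further.

```bash
python3 -m pendant '{"xyz":[[-0.25,0,0],[-0.25,0,0],[-0.25,0,0],[-0.25,0,0],[-0.25,0,0],[0,0,0],[0,0,0],[0,0,0]],"rotation":[[0,0,0],[0,0,0],[0,0,0],[0,0,0],[0,0,0],[0,0,0],[0,0,0],[0,0,0]],"fingers":[10,10,10,10,10,10,10,10]}' 50
python3 -c "
from h import *
t=rods(-.09,.065,.1163)
go(t,116.77)
s=observe();print(loc(s['tcp_pos']),EX@s['ft_force'],EY@s['ft_force'],s['torque'])
"
```

```text
t: 23.82
tcp_pos: [0.6027, -0.1976, 0.1163]
eef_rot: [0.525, 0.851, 0.001, 0.001]
ft_force: [-0.0, 0.1, -1.9]
grip_width: 0.02
t 23.8 tcp [ 0.6027 -0.1976  0.1163] yaw 116.73 F [-0.   0.1 -1.9] w 0.0200
shift units (current axes) [-0.73  0.01  0.  ]
rot units [ 0.029  0.011 -0.01 ] shift units (final axes) [-0.73  0.01  0.  ]
[-0.1046  0.0647  0.1163] -0.0865172078065301 0.005143229581144918 [-0.04022568 -0.07725915  0.00137958]
```

```bash
python3 -m pendant '{"xyz":[[-0.2,0,0],[-0.2,0,0],[-0.15,0,0],[-0.15,0,0],[-0.1,0,0],[-0.1,0,0],[0,0,0],[0,0,0]],"rotation":[[0,0,0],[0,0,0],[0,0,0],[0,0,0],[0,0,0],[0,0,0],[0,0,0],[0,0,0]],"fingers":[10,10,10,10,10,10,10,10]}' 50
python3 -c "
from h import *
t=rods(-.09,.065,.1163)
go(t,116.77)
s=observe();print(loc(s['tcp_pos']),EX@s['ft_force'],EY@s['ft_force'],s['torque'])
"
```

```text
t: 24.48
tcp_pos: [0.609, -0.2104, 0.1161]
eef_rot: [0.524, 0.852, 0.001, -0.002]
ft_force: [-4.5, 4.8, 1.0]
grip_width: 0.0198
t 24.5 tcp [ 0.609  -0.2104  0.1161] yaw 116.83 F [-4.5  4.8  1. ] w 0.0198
shift units (current axes) [-0.02  0.02 -0.01]
rot units [-0.005 -0.077  0.016] shift units (final axes) [-0.02  0.02 -0.01]
[-0.0903  0.0646  0.1161] -6.347349639458338 -1.8468068513388611 [ 0.93859488  0.73425588 -0.10812631]
```

```bash
python3 -m pendant '{"xyz":[[-0.15,0,0],[-0.15,0,0],[-0.1,0,0],[0,0,0],[0,0,0],[0,0,0],[0,0,0],[0,0,0]],"rotation":[[0,0,0],[0,0,0],[0,0,0],[0,0,0],[0,0,0],[0,0,0],[0,0,0],[0,0,0]],"fingers":[10,10,10,10,10,10,10,10]}' 50
python3 -c "
from h import *
t=rods(-.09,.065,.1163)
go(t,116.77)
s=observe();print(loc(s['tcp_pos']),EX@s['ft_force'],EY@s['ft_force'],s['torque'])
snap('scene','s14.png',(330,95,430,195),6);snap('top','t14.png',(350,130,450,230),6)
"
```

```text
t: 25.15
tcp_pos: [0.6092, -0.2108, 0.1156]
eef_rot: [0.522, 0.853, 0.003, -0.009]
ft_force: [-11.2, 13.8, 6.7]
grip_width: 0.0199
t 25.1 tcp [ 0.6092 -0.2108  0.1156] yaw 117.00 F [-11.2  13.8   6.7] w 0.0199
shift units (current axes) [ 0.    0.02 -0.03]
rot units [-0.066 -0.258  0.059] shift units (final axes) [ 0.    0.02 -0.03]
[-0.09    0.0646  0.1156] -17.328677220691386 -3.782012351323257 [ 2.60681351  2.15071823 -0.28993734]
```

View pics/t14.png

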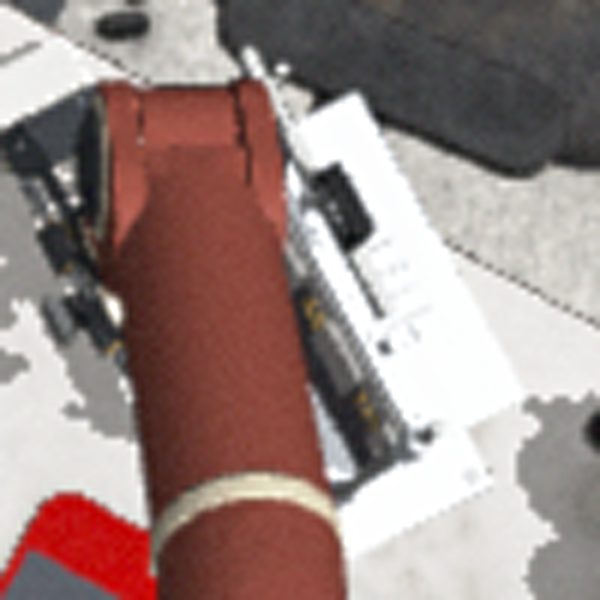

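View pics/s14.png

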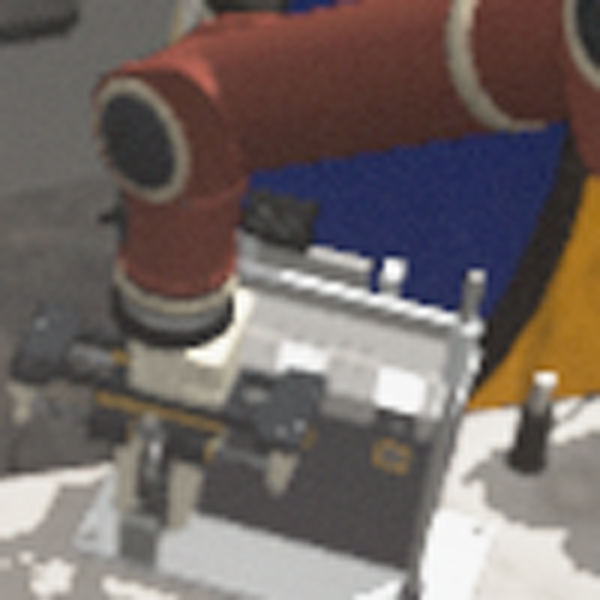

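Solid stop, about 17 N, at the expected depth. Relieve, release and rise.

```bash
python3 -m pendant '{"xyz":[[0.15,0,0],[0.1,0,0],[0,0,0],[0,0,0],[0,0,0],[0,0,0],[0,0,0],[0,0,0]],"rotation":[[0,0,0],[0,0,0],[0,0,0],[10e-3,0,0],[0,0,0],[0,0,0],[0,0,0],[0,0,0]],"fingers":[10,10,10,20,25,30,35,42]}' 50
python3 -m pendant '{"xyz":[[0,0,0],[0,0,-0.5],[0,0,-1],[0,0,-1],[0,0,-1],[0,0,-1],[0,0,-1],[0,0,-1]],"rotation":[[0,0,0],[0,0,0],[0,0,0],[0,0,0],[0,0,0],[0,0,0],[0,0,0],[0,0,0]],"fingers":[45,45,45,45,45,45,45,45]}' 50
python3 -c "
from h import *
s=observe();print(loc(s['tcp_pos']),EX@s['ft_force'],EY@s['ft_force'],s['torque'])
snap('wrist','w15.png');snap('scene','s15.png',(330,95,430,195),6)
"
```

```text
t: 25.92
tcp_pos: [0.6128, -0.2178, 0.1168]
eef_rot: [0.525, 0.851, 0.0, 0.002]
ft_force: [-0.3, -0.4, -1.4]
grip_width: 0.0375
t: 26.58
tcp_pos: [0.6121, -0.2167, 0.2485]
eef_rot: [0.525, 0.851, 0.0, 0.002]
ft_force: [-0.3, 0.2, 0.1]
grip_width: 0.0452
[-0.0833  0.0645  0.2485] -0.34316724616688243 -0.14980701070804955 [-8.73557924e-05 -9.92753131e-02 -4.89084087e-02]
```

View pics/w15.png

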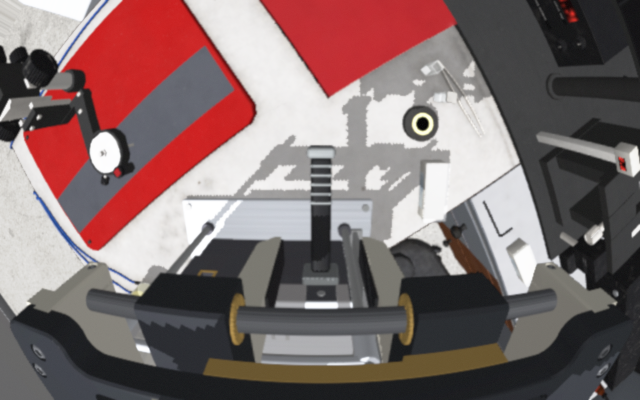

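View pics/s15.png

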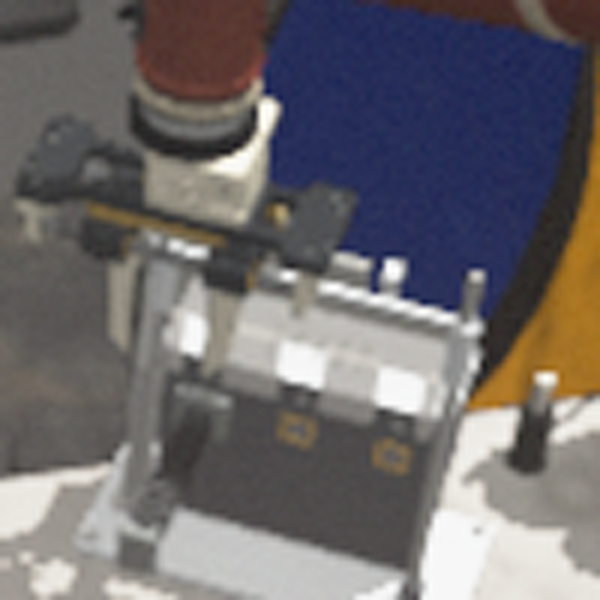

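```bash
python3 -c "
from h import *
import pickle
p=pickle.load(open('pics/w15.png.pkl','rb'))
print(loc(onz(p,(321,146),.139)),loc(onz(p,(321,158),.139)))
t=(.50,.345,.34)
go(t,119)
plan(t,119,32)" | awk 'NR<8||NR%4==0'
```

```text
[-0.1302  0.0653  0.139 ] [-0.1196  0.0653  0.139 ]
t 26.7 tcp [ 0.6144 -0.2168  0.2514] yaw 116.70 F [0.2 0.5 0.4] w 0.0450
shift units (current axes) [27.63  7.55 -4.57]
rot units [ 0.119  0.108 -0.575] shift units (final axes) [27.34  8.62 -4.43]
rot/row [ 0.004  0.003 -0.018]
0 [0.86, 0.24, -0.14]
1 [0.86, 0.24, -0.14]
2 [0.86, 0.24, -0.14]
6 [0.86, 0.24, -0.14]
10 [0.86, 0.25, -0.14]
14 [0.86, 0.25, -0.14]
18 [0.86, 0.25, -0.14]
22 [0.86, 0.26, -0.14]
26 [0.86, 0.26, -0.14]
30 [0.86, 0.27, -0.14]
```

Run:
```python
import cv2
t=cv2.imread("pics/raw_w15.png")
cv2.imwrite("pics/w15z.png",cv2.resize(t[225:310,270:380],None,fx=7,fy=7,interpolation=cv2.INTER_CUBIC))
```

```text
(no output)
```

View pics/w15z.png

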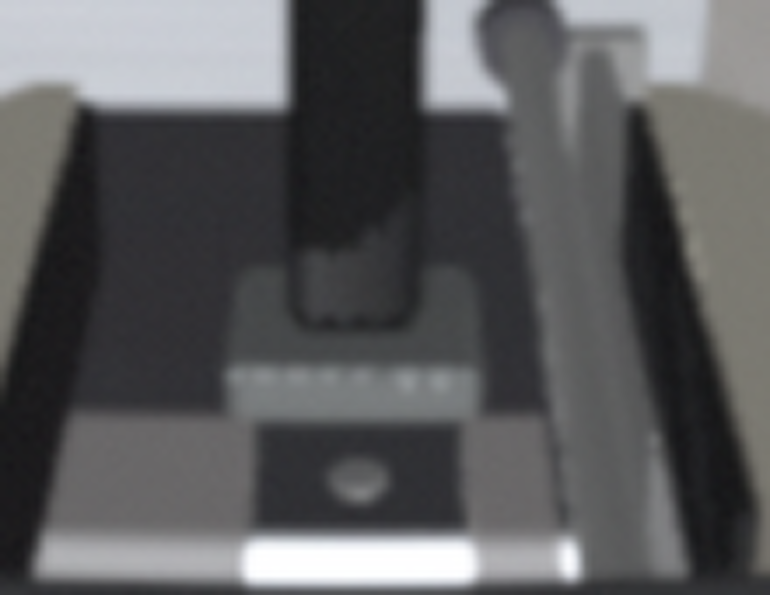

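The collar at zoomed (355,390) sits flush against the dark face with no gap. On to the next plug.

```bash
python3 -m pendant '{"xyz":[[0.6,0.24,-0.4],[0.86,0.24,-0.4],[0.86,0.24,-0.4],[0.86,0.24,-0.4],[0.86,0.24,-0.4],[0.86,0.24,-0.4],[0.86,0.24,-0.4],[0.86,0.24,-0.4]],"rotation":[[0,0,-0.02],[0,0,-0.02],[0,0,-0.02],[0,0,-0.02],[0,0,-0.02],[0,0,-0.02],[0,0,-0.02],[0,0,-0.02]],"fingers":[50,50,50,50,50,50,50,50]}'
python3 -m pendant '{"xyz":[[1,0.28,-0.2],[1,0.28,-0.2],[1,0.28,-0.2],[1,0.28,-0.2],[1,0.28,-0.2],[1,0.28,-0.2],[1,0.28,0],[1,0.28,0]],"rotation":[[0,0,-0.02],[0,0,-0.02],[0,0,-0.02],[0,0,-0.02],[0,0,-0.02],[0,0,-0.02],[0,0,-0.02],[0,0,-0.02]],"fingers":[50,50,50,50,50,50,50,50]}'
python3 -m pendant '{"xyz":[[1,0.35,0],[1,0.35,0],[1,0.35,0],[1,0.35,0],[1,0.35,0],[1,0.35,0],[1,0.35,0],[1,0.35,0]],"rotation":[[0,0,-0.02],[0,0,-0.02],[0,0,-0.02],[0,0,-0.02],[0,0,-0.02],[0,0,-0.02],[0,0,-0.02],[0,0,-0.02]],"fingers":[50,50,50,50,50,50,50,50]}'
python3 -c "
from h import *
go((.505,.345,.34),119)"
```

```text
t: 27.35
tcp_pos: [0.5855, -0.0789, 0.3113]
eef_rot: [0.519, 0.855, 0.0, 0.001]
ft_force: [-0.4, -0.3, -0.1]
grip_width: 0.0502
t: 28.02
tcp_pos: [0.5507, 0.0834, 0.335]
eef_rot: [0.515, 0.857, 0.001, 0.001]
ft_force: [0.3, 0.7, -0.8]
grip_width: 0.0499
t: 28.68
tcp_pos: [0.5239, 0.2506, 0.3345]
eef_rot: [0.51, 0.86, 0.0, 0.001]
ft_force: [-1.2, 0.2, -0.3]
grip_width: 0.0499
t 28.7 tcp [0.5239 0.2506 0.3345] yaw 118.66 F [-1.2  0.2 -0.3] w 0.0499
shift units (current axes) [ 4.6   1.44 -0.28]
rot units [ 0.023  0.022 -0.084] shift units (final axes) [ 4.59  1.46 -0.27]
```

```bash
python3 -m pendant '{"xyz":[[0.8,0.28,0],[0.8,0.28,0],[0.8,0.28,0],[0.8,0.28,0],[0.7,0.28,0],[0.7,0.1,0],[0,0,0],[0,0,0]],"rotation":[[0,0,-0.08],[0,0,0],[0,0,0],[0,0,0],[0,0,0],[0,0,0],[0,0,0],[0,0,0]],"fingers":[50,50,50,50,50,50,50,50]}'
python3 -c "
from h import *
go((.505,.345,.34),119)
snap('wrist','w16.png')
import cv2
t=cv2.imread('pics/raw_w16.png')
cv2.imwrite('pics/w16z.png',cv2.resize(t[70:270,250:450],None,fx=3,fy=3,interpolation=cv2.INTER_CUBIC))"
```

```text
t: 29.35
tcp_pos: [0.5058, 0.3446, 0.3342]
eef_rot: [0.507, 0.862, 0.0, 0.001]
ft_force: [0.3, -1.2, -1.1]
grip_width: 0.0499
t 29.4 tcp [0.5058 0.3446 0.3342] yaw 119.08 F [ 0.3 -1.2 -1.1] w 0.0499
shift units (current axes) [ 0.03 -0.02 -0.29]
rot units [0.017 0.023 0.02 ] shift units (final axes) [ 0.03 -0.02 -0.29]
```

View pics/w16z.png

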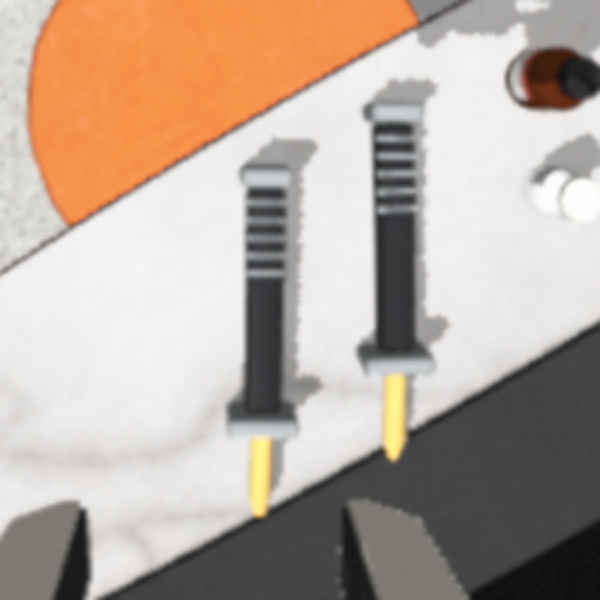

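Run:
```python
from meas import *
p=pickle.load(open("pics/w16.png.pkl","rb"))
z=lambda u,v:(250+u/3,70+v/3)
plugpose(p,z(259,515),z(266,190),z(262,405))
plugpose(p,z(394,460),z(394,125),z(395,345))
```

```text
tip [0.598  0.2342] yaw -61.00 L 0.1817 origin [0.5728 0.2797] grip [0.5219 0.3715]
   front handle off-line mm -0.27 front along -0.0168
tip [0.6474 0.2995] yaw -57.57 L 0.1832 origin [0.6195 0.3434] grip [0.5632 0.432 ]
   front handle off-line mm -1.63 front along -0.017
```

Neither plug has moved. Now plug B.

```bash
python3 -c "
from h import *
go((.522,.3716,.13),119.0)"
python3 -m pendant '{"xyz":[[0.15,0.28,1],[0.15,0.28,1],[0.15,0.28,1],[0.15,0.28,1],[0.15,0.2,1],[0,0,1],[0,0,1],[0,0,1]],"rotation":[[0,0,0],[0,0,0],[0,0,0],[0,0,0],[0,0,0],[0,0,0],[0,0,0],[0,0,0]],"fingers":[50,50,50,50,50,50,50,50]}'
python3 -m pendant '{"xyz":[[0,0,1],[0,0,1],[0,0,0],[0,0,0],[0,0,0],[0,0,0],[0,0,0],[0,0,0]],"rotation":[[0,0,0],[0,0,0],[0,0,0],[0,0,0],[0,0,0],[0,0,0],[0,0,0],[0,0,0]],"fingers":[50,50,50,50,50,50,50,50]}'
python3 -c "
from h import *
go((.522,.3716,.012),119.0)
snap('wrist','w17.png')"
```

```text
t 29.4 tcp [0.5066 0.3434 0.3341] yaw 118.96 F [ 0.6 -0.9  0.6] w 0.0497
shift units (current axes) [ 0.89  1.34 10.2 ]
rot units [ 0.019  0.036 -0.011] shift units (final axes) [ 0.86  1.35 10.21]
t: 30.07
tcp_pos: [0.5239, 0.3678, 0.1732]
eef_rot: [0.509, 0.861, -0.0, 0.002]
ft_force: [-0.3, -0.1, -0.1]
grip_width: 0.0501
t: 30.73
tcp_pos: [0.5234, 0.37, 0.1352]
eef_rot: [0.508, 0.861, 0.001, 0.001]
ft_force: [-0.6, 0.1, -0.3]
grip_width: 0.0502
t 30.7 tcp [0.5234 0.37   0.1352] yaw 118.95 F [-0.6  0.1 -0.3] w 0.0502
shift units (current axes) [ 0.11 -0.04  6.16]
rot units [ 0.05   0.018 -0.013] shift units (final axes) [ 0.1  -0.02  6.16]
```

View pics/w17.png

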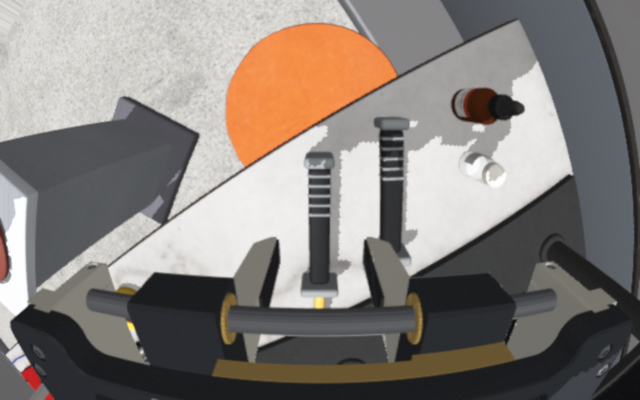

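```bash
python3 -m pendant '{"xyz":[[0.1,-0.02,1],[0,0,1],[0,0,1],[0,0,1],[0,0,1],[0,0,0.7],[0,0,0.37],[0,0,0]],"rotation":[[0,0,0],[0,0,0],[0,0,0],[0,0,0],[0,0,0],[0,0,0],[0,0,0],[0,0,0]],"fingers":[44,44,44,44,44,44,44,44]}' 40
python3 -m pendant '{"xyz":[[0,0,0],[0,0,0],[0,0,0],[0,0,0],[0,0,0],[0,0,0],[0,0,0],[0,0,0]],"rotation":[[0,0,0],[0,0,0],[0,0,0],[0,0,0],[0,0,0],[0,0,0],[0,0,0],[0,0,0]],"fingers":[30,20,15,10,10,10,10,10]}' 50
python3 -c "
from h import *
go((.522,.3716,.012),119.0)"
```

```text
t: 31.45
tcp_pos: [0.5211, 0.3705, 0.011]
eef_rot: [0.508, 0.862, -0.001, 0.0]
ft_force: [1.0, -0.6, 1.0]
grip_width: 0.044
t: 32.12
tcp_pos: [0.5222, 0.3715, 0.0136]
eef_rot: [0.508, 0.861, 0.001, 0.001]
ft_force: [-0.8, -0.7, 6.0]
grip_width: 0.0197
t 32.1 tcp [0.5222 0.3715 0.0136] yaw 118.95 F [-0.8 -0.7  6. ] w 0.0197
shift units (current axes) [ 0.01 -0.01  0.08]
rot units [ 0.038  0.019 -0.012] shift units (final axes) [ 0.01 -0.    0.08]
```

```bash
python3 -m pendant '{"xyz":[[0,0,-0.4],[0,0,-0.6],[0,0,-1],[0,0,-1],[0,0,-1],[0,0,-1],[0,0,-1],[0,0,-1]],"rotation":[[0,0,0],[0,0,0],[0,0,0],[0,0,0],[0,0,0],[0,0,0],[0,0,0],[0,0,0]],"fingers":[10,10,10,10,10,10,10,10]}' 50
python3 -m pendant '{"xyz":[[0,0,-1],[0,0,-1],[0,0,-1],[0,0,-1],[0,0,-1],[0,0,-1],[0,0,-1],[0,0,-1]],"rotation":[[0,0,0],[0,0,0],[0,0,0],[0,0,0],[0,0,0],[0,0,0],[0,0,0],[0,0,0]],"fingers":[10,10,10,10,10,10,10,10]}' 50
python3 -c "
from h import *
t=rods(-.195,0,.34)
go(t,116.77)
plan(t,116.77,32)"|awk 'NR<6||NR%4==0'
```

```text
t: 32.78
tcp_pos: [0.5214, 0.3711, 0.1543]
eef_rot: [0.508, 0.862, 0.0, 0.001]
ft_force: [0.7, 0.5, -0.5]
grip_width: 0.0198
t: 33.45
tcp_pos: [0.5207, 0.3711, 0.3142]
eef_rot: [0.508, 0.862, 0.0, 0.001]
ft_force: [0.4, 0.0, -0.8]
grip_width: 0.0197
t 33.5 tcp [0.5207 0.3711 0.3142] yaw 118.99 F [ 0.4  0.  -0.8] w 0.0197
shift units (current axes) [-22.22 -13.26  -1.28]
rot units [0.021 0.018 0.556] shift units (final axes) [-22.72 -12.39  -1.29]
rot/row [0.001 0.001 0.017]
0 [-0.69, -0.41, -0.04]
3 [-0.7, -0.41, -0.04]
7 [-0.7, -0.41, -0.04]
11 [-0.7, -0.4, -0.04]
15 [-0.7, -0.4, -0.04]
19 [-0.7, -0.4, -0.04]
23 [-0.71, -0.39, -0.04]
27 [-0.71, -0.39, -0.04]
31 [-0.71, -0.39, -0.04]
```

```bash
python3 -m pendant '{"xyz":[[-0.45,-0.7,-0.15],[-0.45,-0.75,-0.15],[-0.45,-0.75,-0.15],[-0.45,-0.75,-0.15],[-0.5,-0.7,-0.15],[-0.6,-0.6,-0.15],[-0.7,-0.5,-0.15],[-0.8,-0.4,-0.15]],"rotation":[[0,0,0.07],[0,0,0.07],[0,0,0.07],[0,0,0.07],[0,0,0.07],[0,0,0.07],[0,0,0.07],[0,0,0.07]],"fingers":[10,10,10,10,10,10,10,10]}' 50
python3 -c "
from h import *
t=rods(-.195,0,.34)
go(t,116.77)"
```

```text
t: 34.12
tcp_pos: [0.47, 0.2447, 0.3375]
eef_rot: [0.524, 0.852, 0.0, 0.001]
ft_force: [0.2, 0.6, -1.0]
grip_width: 0.0194
t 34.1 tcp [0.47   0.2447 0.3375] yaw 116.83 F [ 0.2  0.6 -1. ] w 0.0194
shift units (current axes) [-18.21  -7.3   -0.12]
rot units [0.024 0.019 0.016] shift units (final axes) [-18.22  -7.28  -0.13]
```

```bash
python3 -m pendant '{"xyz":[[-0.87,-0.35,0],[-0.87,-0.35,0],[-0.87,-0.35,0],[-0.87,-0.35,0],[-0.87,-0.35,0],[-0.87,-0.35,0],[-0.87,-0.35,0],[-0.87,-0.35,0]],"rotation":[[0,0,0],[0,0,0],[0,0,0],[0,0,0],[0,0,0],[0,0,0],[0,0,0],[0,0,0]],"fingers":[10,10,10,10,10,10,10,10]}' 50
python3 -m pendant '{"xyz":[[-0.87,-0.35,0],[-0.87,-0.35,0],[-0.87,-0.35,0],[-0.87,-0.35,0],[-0.87,-0.35,0],[-0.87,-0.35,0],[-0.87,-0.35,0],[-0.87,-0.35,0]],"rotation":[[0,0,0],[0,0,0],[0,0,0],[0,0,0],[0,0,0],[0,0,0],[0,0,0],[0,0,0]],"fingers":[10,10,10,10,10,10,10,10]}' 50
python3 -m pendant '{"xyz":[[-0.87,-0.35,0],[-0.87,-0.35,0],[-0.87,-0.35,0],[-0.87,-0.35,0],[-0.6,-0.3,0],[0,0,0],[0,0,0],[0,0,0]],"rotation":[[0,0,0],[0,0,0],[0,0,0],[0,0,0],[0,0,0],[0,0,0],[0,0,0],[0,0,0]],"fingers":[10,10,10,10,10,10,10,10]}' 50
python3 -c "
from h import *
t=rods(-.195,0,.1146)
go(t,116.77)"
```

```text
t: 34.78
tcp_pos: [0.4834, 0.0947, 0.3372]
eef_rot: [0.524, 0.852, 0.0, 0.001]
ft_force: [-0.3, 0.1, -1.1]
grip_width: 0.0196
t: 35.45
tcp_pos: [0.4961, -0.0546, 0.3373]
eef_rot: [0.524, 0.852, 0.0, 0.001]
ft_force: [0.8, -0.4, -1.3]
grip_width: 0.0193
t: 36.12
tcp_pos: [0.5028, -0.1405, 0.3371]
eef_rot: [0.524, 0.852, 0.001, 0.001]
ft_force: [-0.6, 0.4, -1.4]
grip_width: 0.0193
t 36.1 tcp [ 0.5028 -0.1405  0.3371] yaw 116.84 F [-0.6  0.4 -1.4] w 0.0193
shift units (current axes) [-0.28 -0.09 11.13]
rot units [0.031 0.007 0.017] shift units (final axes) [-0.28 -0.06 11.13]
```

```bash
python3 -m pendant '{"xyz":[[-0.1,-0.06,1],[0,0,1],[0,0,1],[0,0,1],[0,0,1],[0,0,1],[0,0,1],[0,0,1]],"rotation":[[0.02,0,0.02],[0,0,0],[0,0,0],[0,0,0],[0,0,0],[0,0,0],[0,0,0],[0,0,0]],"fingers":[10,10,10,10,10,10,10,10]}' 50
python3 -m pendant '{"xyz":[[0,0,0.9],[0,0,0.9],[0,0,0.9],[0,0,0.55],[0,0,0],[0,0,0],[0,0,0],[0,0,0]],"rotation":[[0,0,0],[0,0,0],[0,0,0],[0,0,0],[0,0,0],[0,0,0],[0,0,0],[0,0,0]],"fingers":[10,10,10,10,10,10,10,10]}' 50
python3 -m pendant '{"xyz":[[-0.5,0,0],[-0.5,0,0],[-0.5,0,0],[-0.3,0,0],[0,0,0],[0,0,0],[0,0,0],[0,0,0]],"rotation":[[0,0,0],[0,0,0],[0,0,0],[0,0,0],[0,0,0],[0,0,0],[0,0,0],[0,0,0]],"fingers":[10,10,10,10,10,10,10,10]}' 50
python3 -c "
from h import *
t=rods(-.155,0,.1146)
go(t,116.77);s=observe();print(loc(s['tcp_pos']),EX@s['ft_force'],EY@s['ft_force'])"
```

```text
t: 36.78
tcp_pos: [0.5032, -0.1427, 0.1765]
eef_rot: [0.524, 0.852, 0.0, 0.001]
ft_force: [-0.0, -0.4, -1.1]
grip_width: 0.0197
t: 37.45
tcp_pos: [0.5039, -0.1443, 0.113]
eef_rot: [0.525, 0.851, 0.0, 0.002]
ft_force: [-0.4, -0.4, -0.8]
grip_width: 0.0195
t: 38.12
tcp_pos: [0.5188, -0.1763, 0.1118]
eef_rot: [0.525, 0.851, -0.0, 0.0]
ft_force: [-0.2, 0.7, -0.1]
grip_width: 0.0193
t 38.1 tcp [ 0.5188 -0.1763  0.1118] yaw 116.69 F [-0.2  0.7 -0.1] w 0.0193
shift units (current axes) [-0.32  0.03 -0.14]
rot units [-0.002  0.009 -0.02 ] shift units (final axes) [-0.32  0.03 -0.14]
[-0.1615 -0.0005  0.1118] -0.7459903799967945 0.13499495219826912
```

```bash
python3 -m pendant '{"xyz":[[-0.2,0.03,-0.14],[-0.25,0,0],[-0.25,0,0],[-0.25,0,0],[-0.25,0,0],[-0.25,0,0],[0,0,0],[0,0,0]],"rotation":[[0,0,-0.02],[0,0,0],[0,0,0],[0,0,0],[0,0,0],[0,0,0],[0,0,0],[0,0,0]],"fingers":[10,10,10,10,10,10,10,10]}' 50
python3 -c "
from h import *
t=rods(-.105,0,.1146)
go(t,116.77);s=observe();print(loc(s['tcp_pos']),EX@s['ft_force'],EY@s['ft_force'],s['torque'])"
```

```text
t: 38.78
tcp_pos: [0.5326, -0.203, 0.1145]
eef_rot: [0.525, 0.851, -0.0, 0.0]
ft_force: [0.0, -0.2, -0.1]
grip_width: 0.0199
t 38.8 tcp [ 0.5326 -0.203   0.1145] yaw 116.68 F [ 0.  -0.2 -0.1] w 0.0199
shift units (current axes) [-1.32  0.01 -0.  ]
rot units [-0.002  0.016 -0.023] shift units (final axes) [-1.32  0.01 -0.  ]
[-0.1315 -0.0002  0.1145] 0.21128118738146395 -0.07265111143509508 [ 0.04215635 -0.09719172  0.02718503]
```

```bash
python3 -m pendant '{"xyz":[[-0.25,0,0],[-0.25,0,0],[-0.25,0,0],[-0.25,0,0],[-0.25,0,0],[-0.1,0,0],[0,0,0],[0,0,0]],"rotation":[[0,0,0],[0,0,0],[0,0,0],[0,0,0],[0,0,0],[0,0,0],[0,0,0],[0,0,0]],"fingers":[10,10,10,10,10,10,10,10]}' 50
python3 -c "
from h import *
s=observe();print(loc(s['tcp_pos']),EX@s['ft_force'],EY@s['ft_force'],s['ft_force'][2],s['torque'])"
python3 -m pendant '{"xyz":[[-0.2,0,0],[-0.2,0,0],[-0.2,0,0],[-0.15,0,0],[-0.1,0,0],[-0.1,0,0],[0,0,0],[0,0,0]],"rotation":[[0,0,0],[0,0,0],[0,0,0],[0,0,0],[0,0,0],[0,0,0],[0,0,0],[0,0,0]],"fingers":[10,10,10,10,10,10,10,10]}' 50
python3 -c "
from h import *
s=observe();print(loc(s['tcp_pos']),EX@s['ft_force'],EY@s['ft_force'],s['ft_force'][2],s['torque'])"
```

```text
t: 39.45
tcp_pos: [0.5447, -0.2267, 0.1146]
eef_rot: [0.525, 0.851, -0.0, 0.0]
ft_force: [-0.6, -0.0, -2.0]
grip_width: 0.0197
[-1.048e-01 -1.000e-04  1.146e-01] -0.24462151886213093 -0.5013184925727734 -1.954279342101041 [-0.01923903 -0.09446565  0.0278832 ]
t: 40.12
tcp_pos: [0.5517, -0.2408, 0.1144]
eef_rot: [0.524, 0.852, 0.0, -0.002]
ft_force: [-4.0, 4.8, 1.8]
grip_width: 0.0195
[-0.0891 -0.0002  0.1144] -6.087833684707523 -1.3748567303495995 1.796961717109146 [ 0.76264121  0.57978295 -0.04571057]
```

Contact at x = −0.089 as before. Push home.

```bash
python3 -m pendant '{"xyz":[[-0.15,0,0],[-0.15,0,0],[-0.1,0,0],[0,0,0],[0,0,0],[0,0,0],[0,0,0],[0,0,0]],"rotation":[[0,0,0],[0,0,0],[0,0,0],[0,0,0],[0,0,0],[0,0,0],[0,0,0],[0,0,0]],"fingers":[10,10,10,10,10,10,10,10]}' 50
python3 -c "
from h import *
s=observe();print(loc(s['tcp_pos']),EX@s['ft_force'],EY@s['ft_force'],s['ft_force'][2],s['torque'])"
python3 -m pendant '{"xyz":[[0.2,0,0],[0.2,0,0],[0,0,0],[0,0,0],[0,0,0],[0,0,0],[0,0,0],[0,0,0]],"rotation":[[0,0,0],[0,0,0],[0,0,0],[0,0,0],[0,0,0],[0,0,0],[0,0,0],[0,0,0]],"fingers":[10,10,10,20,25,30,35,42]}' 50
python3 -m pendant '{"xyz":[[0,0,0],[0,0,-0.5],[0,0,-1],[0,0,-1],[0,0,-1],[0,0,-1],[0,0,-1],[0,0,-1]],"rotation":[[0,0,0],[0,0,0],[0,0,0],[0,0,0],[0,0,0],[0,0,0],[0,0,0],[0,0,0]],"fingers":[42,42,42,42,42,42,42,42]}' 50
python3 -c "
from h import *
s=observe();print(loc(s['tcp_pos']))
snap('wrist','w18.png')
t=cv2.imread('pics/raw_w18.png')
cv2.imwrite('pics/w18z.png',cv2.resize(t[130:310,220:460],None,fx=3.3,fy=3.3,interpolation=cv2.INTER_CUBIC))"
```

```text
t: 40.78
tcp_pos: [0.5519, -0.241, 0.1139]
eef_rot: [0.523, 0.853, 0.002, -0.009]
ft_force: [-10.4, 14.0, 6.4]
grip_width: 0.0196
[-8.880e-02 -1.000e-04  1.139e-01] -17.197906048108333 -2.942563720816613 6.423914222502662 [ 2.71376456  1.81070826 -0.18570431]
t: 41.45
tcp_pos: [0.554, -0.2451, 0.1151]
eef_rot: [0.525, 0.851, -0.001, 0.002]
ft_force: [-0.4, -0.6, 0.2]
grip_width: 0.0376
t: 42.12
tcp_pos: [0.5533, -0.2437, 0.2468]
eef_rot: [0.525, 0.851, -0.0, 0.001]
ft_force: [0.6, -0.2, 0.1]
grip_width: 0.0419
[-8.580e-02 -1.000e-04  2.468e-01]
```

View pics/w18z.png

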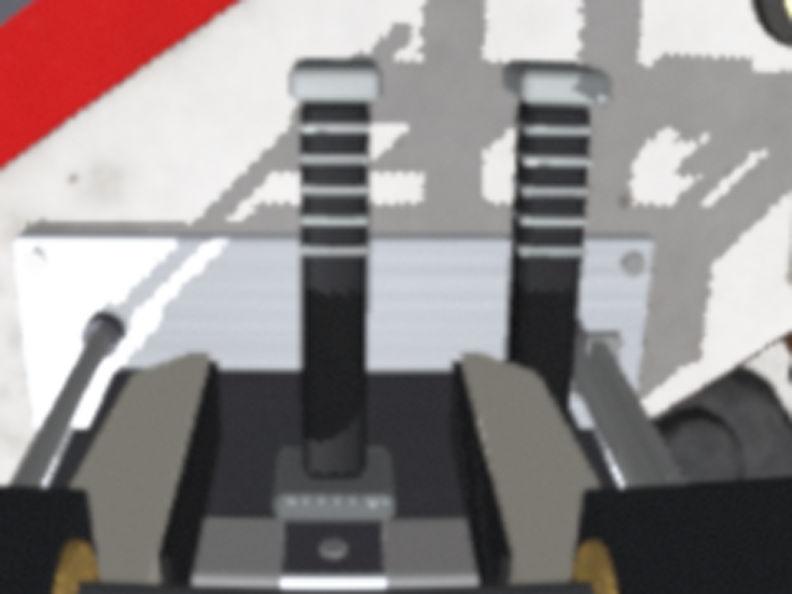

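Both plugs are in, with their rings and flanges level. Go for plug A.

```bash
python3 -m pendant '{"xyz":[[0.6,0.3,-0.4],[0.86,0.3,-0.4],[0.86,0.3,-0.4],[0.86,0.3,-0.4],[0.86,0.3,-0.4],[0.86,0.3,-0.4],[0.86,0.3,-0.4],[0.86,0.3,-0.4]],"rotation":[[0,0,-0.02],[0,0,-0.02],[0,0,-0.02],[0,0,-0.02],[0,0,-0.02],[0,0,-0.02],[0,0,-0.02],[0,0,-0.02]],"fingers":[50,50,50,50,50,50,50,50]}'
python3 -m pendant '{"xyz":[[1,0.33,-0.2],[1,0.33,-0.2],[1,0.33,-0.2],[1,0.33,-0.2],[1,0.33,-0.2],[1,0.33,-0.2],[1,0.33,0],[1,0.33,0]],"rotation":[[0,0,-0.02],[0,0,-0.02],[0,0,-0.02],[0,0,-0.02],[0,0,-0.02],[0,0,-0.02],[0,0,-0.02],[0,0,-0.02]],"fingers":[50,50,50,50,50,50,50,50]}'
python3 -m pendant '{"xyz":[[1,0.4,0],[1,0.4,0],[1,0.4,0],[1,0.4,0],[1,0.4,0],[1,0.4,0],[1,0.4,0],[1,0.4,0]],"rotation":[[0,0,-0.02],[0,0,-0.02],[0,0,-0.02],[0,0,-0.02],[0,0,-0.02],[0,0,-0.02],[0,0,-0.02],[0,0,-0.02]],"fingers":[50,50,50,50,50,50,50,50]}'
python3 -c "
from h import *
go((.515,.37,.34),119)"
```

```text
t: 42.83
tcp_pos: [0.5351, -0.1007, 0.3093]
eef_rot: [0.519, 0.855, -0.0, 0.0]
ft_force: [0.5, 0.5, -0.1]
grip_width: 0.0496
t: 43.5
tcp_pos: [0.5071, 0.0653, 0.333]
eef_rot: [0.514, 0.858, -0.0, 0.001]
ft_force: [0.1, -0.2, -0.6]
grip_width: 0.0499
t: 44.17
tcp_pos: [0.4871, 0.2361, 0.3325]
eef_rot: [0.509, 0.861, -0.001, 0.001]
ft_force: [0.1, -0.4, 0.1]
grip_width: 0.0501
t 44.2 tcp [0.4871 0.2361 0.3325] yaw 118.77 F [ 0.1 -0.4  0.1] w 0.0501
shift units (current axes) [ 5.2   4.45 -0.39]
rot units [-0.007  0.021 -0.058] shift units (final axes) [ 5.18  4.47 -0.38]
```

```bash
python3 -m pendant '{"xyz":[[0.8,0.7,0],[0.8,0.7,0],[0.8,0.7,0],[0.8,0.7,0],[0.8,0.7,0],[0.8,0.7,0],[0.3,0.2,0],[0,0,0]],"rotation":[[0,0,-0.06],[0,0,-0.1],[0,0,-0.1],[0,0,-0.1],[0,0,-0.1],[0,0,0],[0,0,0],[0,0,0]],"fingers":[50,50,50,50,50,50,50,50]}'
python3 -c "
from h import *
go((.5632,.433,.34),122.3)
snap('wrist','w19.png')
t=cv2.imread('pics/raw_w19.png')
cv2.imwrite('pics/w19z.png',cv2.resize(t[70:270,240:440],None,fx=3,fy=3,interpolation=cv2.INTER_CUBIC))"
```

```text
t: 44.83
tcp_pos: [0.5127, 0.3689, 0.3317]
eef_rot: [0.494, 0.869, -0.0, -0.0]
ft_force: [-0.4, -1.0, 1.0]
grip_width: 0.05
t 44.8 tcp [0.5127 0.3689 0.3317] yaw 120.78 F [-0.4 -1.   1. ] w 0.0500
shift units (current axes) [ 1.46  3.81 -0.42]
rot units [-0.018 -0.005 -0.38 ] shift units (final axes) [ 1.36  3.85 -0.41]
```

View pics/w19z.png

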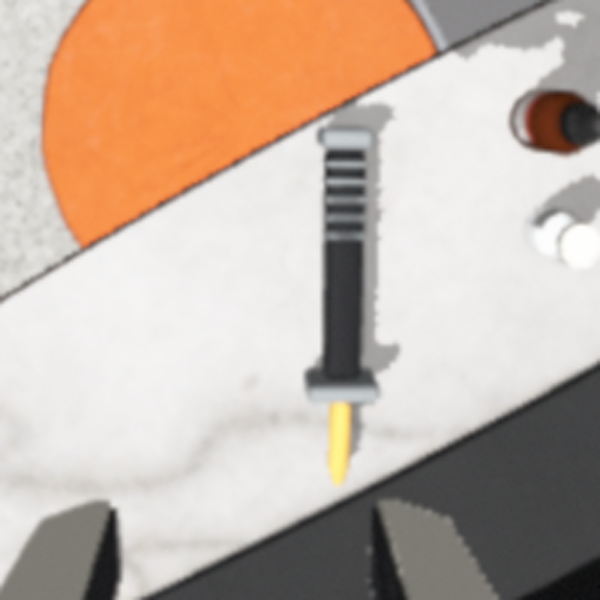

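Plug A has been knocked; its tip is now clear of the mat at zoomed (338,482). Re-measure.

Run:
```python
from meas import *
p=pickle.load(open("pics/w19.png.pkl","rb"))
z=lambda u,v:(240+u/3,70+v/3)
g,y=plugpose(p,z(338,484),z(346,152),z(342,370))
go((g[0],g[1],.13),y+180)
```

```text
tip [0.6198 0.2923] yaw -58.61 L 0.1811 origin [0.5927 0.3367] grip [0.538  0.4264]
   front handle off-line mm -0.51 front along -0.0167
t 44.9 tcp [0.5136 0.3669 0.3319] yaw 120.65 F [ 0.1 -0.7 -0.2] w 0.0496
shift units (current axes) [ 1.95  2.58 10.09]
rot units [-0.018  0.02  -0.186] shift units (final axes) [ 1.9   2.59 10.09]
```

```bash
python3 -m pendant '{"xyz":[[0.4,0.52,0.8],[0.4,0.52,0.8],[0.4,0.52,0.9],[0.4,0.52,1],[0.3,0.5,1],[0,0,1],[0,0,1],[0,0,1]],"rotation":[[0,0,-0.19],[0,0,0],[0,0,0],[0,0,0],[0,0,0],[0,0,0],[0,0,0],[0,0,0]],"fingers":[50,50,50,50,50,50,50,50]}'
python3 -m pendant '{"xyz":[[0,0,1],[0,0,1],[0,0,0.5],[0,0,0],[0,0,0],[0,0,0],[0,0,0],[0,0,0]],"rotation":[[0,0,0],[0,0,0],[0,0,0],[0,0,0],[0,0,0],[0,0,0],[0,0,0],[0,0,0]],"fingers":[50,50,50,50,50,50,50,50]}'
python3 -c "
from h import *
go((.538,.4264,.012),121.39)
snap('wrist','w20.png')"
```

```text
t: 45.55
tcp_pos: [0.5401, 0.4231, 0.1815]
eef_rot: [0.491, 0.871, -0.001, 0.001]
ft_force: [-0.6, -0.1, 0.8]
grip_width: 0.0501
t: 46.22
tcp_pos: [0.5403, 0.4254, 0.1335]
eef_rot: [0.491, 0.871, 0.001, 0.001]
ft_force: [-0.4, 0.4, 0.7]
grip_width: 0.05
t 46.2 tcp [0.5403 0.4254 0.1335] yaw 121.23 F [-0.4  0.4  0.7] w 0.0500
shift units (current axes) [ 0.11 -0.09  6.07]
rot units [ 0.035  0.013 -0.04 ] shift units (final axes) [ 0.1  -0.07  6.08]
```

View pics/w20.png

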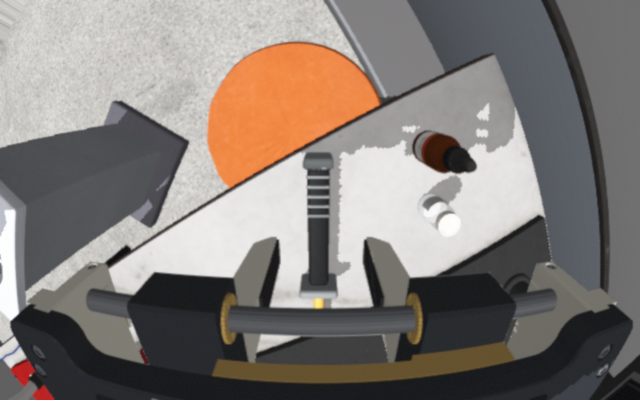

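Run:
```python
from h import *
import pickle
p=pickle.load(open("pics/w20.png.pkl","rb"))
s=observe();M=R.from_quat(s['eef_rot']).as_matrix()
for n,uv,z in [("vial top",(447,223),.057),("vial base",(432,205),.0),("bottle cap",(465,160),.08),("bottle base",(420,143),.0),("vialleft",(420,203),.01)]:
    w=onz(p,uv,z); print(n,np.round(w,3),"tool xy",np.round(M.T@(w-s['tcp_pos']),3)[:2])
t=cam("top")
z2=lambda u,v:(140+u/5,160+v/5)
sc=cam("scene"); z4=lambda u,v:(180+u/5,240+v/5)
def tri(a,b):
    o1,d1=ray(t,a);o2,d2=ray(sc,b)
    A=np.stack([d1,-d2],1);k=np.linalg.lstsq(A,o2-o1,rcond=None)[0]
    return np.round((o1+k[0]*d1+o2+k[1]*d2)/2,3),np.linalg.norm(o1+k[0]*d1-o2-k[1]*d2)
print("bottle top",tri(z2(122,125),z4(57,275)),"vial top",tri(z2(200,78),z4(103,217)))
```

```text
vial top [0.641 0.472 0.057] tool xy [-0.013  0.11 ]
vial base [0.648 0.473 0.   ] tool xy [-0.015  0.116]
bottle cap [0.609 0.522 0.08 ] tool xy [0.047 0.109]
bottle base [0.599 0.518 0.   ] tool xy [0.049 0.098]
vialleft [0.63  0.469 0.01 ] tool xy [-0.01   0.099]
bottle top (array([0.599, 0.515, 0.094]), np.float64(0.007458655212377457)) vial top (array([0.638, 0.468, 0.063]), np.float64(0.003916479471714933))
```

The brown bottle is near the gripper body's corner, so I grip 8 mm further forward and slightly higher for clearance.

```bash
python3 -m pendant '{"xyz":[[-0.3,-0.08,0.8],[0,0,0.8],[0,0,0.8],[0,0,0.8],[0,0,0.8],[0,0,0.8],[0,0,0.8],[0,0,0.2]],"rotation":[[0.02,0,-0.04],[0,0,0],[0,0,0],[0,0,0],[0,0,0],[0,0,0],[0,0,0],[0,0,0]],"fingers":[44,44,44,44,44,44,44,44]}' 40
python3 -m pendant '{"xyz":[[0,0,0],[0,0,0],[0,0,0],[0,0,0],[0,0,0],[0,0,0],[0,0,0],[0,0,0]],"rotation":[[0,0,0],[0,0,0],[0,0,0],[0,0,0],[0,0,0],[0,0,0],[0,0,0],[0,0,0]],"fingers":[35,25,15,10,10,10,10,10]}' 50
python3 -c "
from h import *
go((.538,.4264,.014),121.39)
for i in range(3): get_image('top');print(observe()['tcp_pos'],observe()['ft_force'])"
```

```text
t: 46.93
tcp_pos: [0.5405, 0.4175, 0.0136]
eef_rot: [0.489, 0.872, -0.003, -0.0]
ft_force: [0.1, -1.1, -1.3]
grip_width: 0.044
t: 47.6
tcp_pos: [0.542, 0.4193, 0.0173]
eef_rot: [0.489, 0.872, -0.0, 0.001]
ft_force: [-0.4, -0.1, 4.6]
grip_width: 0.0196
t 47.6 tcp [0.542  0.4193 0.0173] yaw 121.39 F [-0.4 -0.1  4.6] w 0.0196
shift units (current axes) [0.41 0.01 0.17]
rot units [0.007 0.014 0.001] shift units (final axes) [0.41 0.01 0.17]
[0.54200634 0.41936265 0.01734618] [-1.06242735 -0.78624319  6.60894077]
[0.54199365 0.41932862 0.0173387 ] [-0.17175019 -0.62753879  6.0356657 ]
[0.54201634 0.41929555 0.01732111] [-0.34984394 -0.72967107  6.3289538 ]
```

```bash
python3 -m pendant '{"xyz":[[0,0,-0.4],[0,0,-0.6],[0,0,-1],[0,0,-1],[0,0,-1],[0,0,-1],[0,0,-1],[0,0,-1]],"rotation":[[0,0,0],[0,0,0],[0,0,0],[0,0,0],[0,0,0],[0,0,0],[0,0,0],[0,0,0]],"fingers":[10,10,10,10,10,10,10,10]}' 50
python3 -m pendant '{"xyz":[[0,0,-1],[0,0,-1],[0,0,-1],[0,0,-1],[0,0,-1],[0,0,-1],[0,0,-1],[0,0,-1]],"rotation":[[0,0,0],[0,0,0],[0,0,0],[0,0,0],[0,0,0],[0,0,0],[0,0,0],[0,0,0]],"fingers":[10,10,10,10,10,10,10,10]}' 50
python3 -m pendant '{"xyz":[[-0.45,-0.85,-0.15],[-0.45,-0.85,-0.15],[-0.45,-0.85,-0.15],[-0.45,-0.85,-0.15],[-0.45,-0.85,-0.15],[-0.45,-0.85,-0.15],[-0.45,-0.85,-0.15],[-0.6,-0.7,-0.15]],"rotation":[[0,0,0.14],[0,0,0.14],[0,0,0.14],[0,0,0.14],[0,0,0.14],[0,0,0.14],[0,0,0.14],[0,0,0.14]],"fingers":[10,10,10,10,10,10,10,10]}' 50
python3 -c "
from h import *
t=rods(-.187,-.065,.34)
go(t,116.77)"
```

```text
t: 48.42
tcp_pos: [0.5414, 0.4188, 0.1576]
eef_rot: [0.489, 0.872, -0.001, 0.0]
ft_force: [-0.1, -0.1, -1.5]
grip_width: 0.0198
t: 49.08
tcp_pos: [0.5412, 0.419, 0.3176]
eef_rot: [0.489, 0.872, -0.001, 0.0]
ft_force: [0.6, 0.3, -1.5]
grip_width: 0.0196
t: 49.75
tcp_pos: [0.4609, 0.2881, 0.341]
eef_rot: [0.523, 0.853, -0.001, 0.0]
ft_force: [0.0, 0.2, -1.4]
grip_width: 0.0196
t 49.8 tcp [0.4609 0.2881 0.341 ] yaw 117.00 F [ 0.   0.2 -1.4] w 0.0196
shift units (current axes) [-20.71 -11.18   0.09]
rot units [-0.022  0.018  0.057] shift units (final axes) [-20.76 -11.1    0.05]
```

```bash
python3 -m pendant '{"xyz":[[-0.86,-0.46,0],[-0.86,-0.46,0],[-0.86,-0.46,0],[-0.86,-0.46,0],[-0.86,-0.46,0],[-0.86,-0.46,0],[-0.86,-0.46,0],[-0.86,-0.46,0]],"rotation":[[0,0,0.05],[0,0,0],[0,0,0],[0,0,0],[0,0,0],[0,0,0],[0,0,0],[0,0,0]],"fingers":[10,10,10,10,10,10,10,10]}' 50
python3 -m pendant '{"xyz":[[-0.86,-0.46,0],[-0.86,-0.46,0],[-0.86,-0.46,0],[-0.86,-0.46,0],[-0.86,-0.46,0],[-0.86,-0.46,0],[-0.86,-0.46,0],[-0.86,-0.46,0]],"rotation":[[0,0,0],[0,0,0],[0,0,0],[0,0,0],[0,0,0],[0,0,0],[0,0,0],[0,0,0]],"fingers":[10,10,10,10,10,10,10,10]}' 50
python3 -m pendant '{"xyz":[[-0.86,-0.46,0],[-0.86,-0.46,0],[-0.86,-0.46,0],[-0.86,-0.46,0],[-0.86,-0.46,0],[-0.86,-0.46,0],[-0.6,-0.46,0],[-0.4,-0.4,0]],"rotation":[[0,0,0],[0,0,0],[0,0,0],[0,0,0],[0,0,0],[0,0,0],[0,0,0],[0,0,0]],"fingers":[10,10,10,10,10,10,10,10]}' 50
python3 -c "
from h import *
t=rods(-.187,-.065,.1183)
go(t,116.77);snap('scene','s21.png')"
```

```text
t: 50.42
tcp_pos: [0.4582, 0.1317, 0.3411]
eef_rot: [0.524, 0.852, -0.001, 0.0]
ft_force: [0.6, 0.2, -0.4]
grip_width: 0.0195
t: 51.08
tcp_pos: [0.4544, -0.0241, 0.3414]
eef_rot: [0.524, 0.852, -0.001, 0.0]
ft_force: [0.5, -0.3, -1.1]
grip_width: 0.0197
t: 51.75
tcp_pos: [0.4452, -0.1676, 0.3415]
eef_rot: [0.525, 0.851, -0.001, 0.0]
ft_force: [-0.4, 0.0, -0.9]
grip_width: 0.0195
t 51.8 tcp [ 0.4452 -0.1676  0.3415] yaw 116.64 F [-0.4  0.  -0.9] w 0.0195
shift units (current axes) [-0.75 -0.11 11.16]
rot units [-0.024  0.028 -0.033] shift units (final axes) [-0.77 -0.13 11.16]
```

View pics/s21.png

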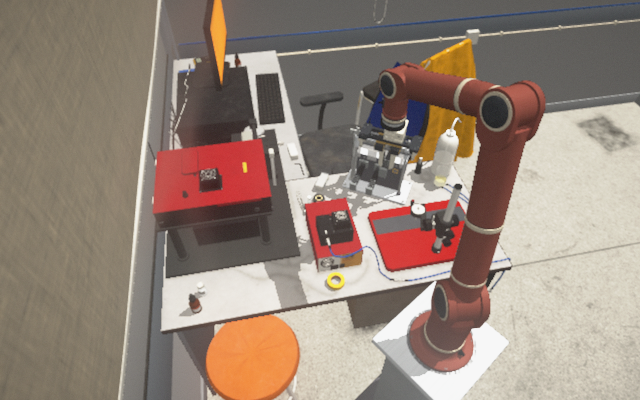

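```bash
python3 -m pendant '{"xyz":[[-0.1,-0.05,0.7],[-0.1,-0.05,0.7],[0,0,0.7],[0,0,0.7],[0,0,0.7],[0,0,0.7],[0,0,0.7],[0,0,0.7]],"rotation":[[0,0,-0.03],[0,0,0],[0,0,0],[0,0,0],[0,0,0],[0,0,0],[0,0,0],[0,0,0]],"fingers":[10,10,10,10,10,10,10,10]}' 50
python3 -c "
from h import *
t=rods(-.187,-.065,.1183)
go(t,116.77);snap('scene','s22.png',(330,80,550,360),2);print(observe()['q'])"
```

```text
t: 52.47
tcp_pos: [0.4457, -0.1698, 0.2291]
eef_rot: [0.523, 0.852, -0.001, 0.001]
ft_force: [0.1, -0.0, -0.8]
grip_width: 0.0199
t 52.5 tcp [ 0.4457 -0.1698  0.2291] yaw 116.90 F [ 0.1 -0.  -0.8] w 0.0199
shift units (current axes) [-0.65 -0.1   5.54]
rot units [-0.01   0.024  0.034] shift units (final axes) [-0.66 -0.11  5.54]
[ 0.60332297  0.37109644 -0.39105084  1.89887097  0.1772172   0.91019011
  0.59599851]
```

View pics/s22.png

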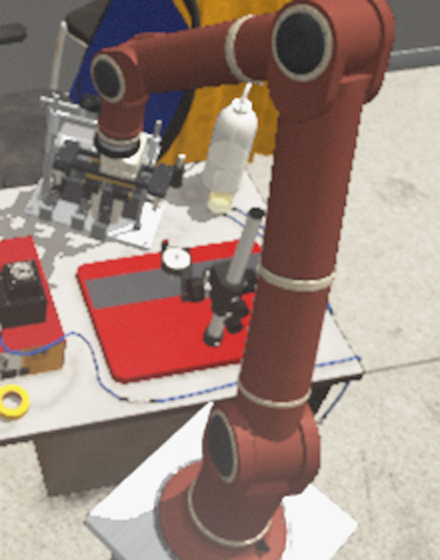

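The upper arm is well clear of the stand. Continue.

```bash
python3 -m pendant '{"xyz":[[0,-0.05,0.8],[0,-0.05,0.8],[0,0,0.8],[0,0,0.8],[0,0,0.8],[0,0,0.8],[0,0,0.6],[0,0,0.1]],"rotation":[[0,0,0.03],[0,0,0],[0,0,0],[0,0,0],[0,0,0],[0,0,0],[0,0,0],[0,0,0]],"fingers":[10,10,10,10,10,10,10,10]}' 50
python3 -m pendant '{"xyz":[[-0.5,0,0],[-0.5,0,0],[-0.5,0,0],[-0.5,0,0],[-0.2,0,0],[0,0,0],[0,0,0],[0,0,0]],"rotation":[[0,0,0],[0,0,0],[0,0,0],[0,0,0],[0,0,0],[0,0,0],[0,0,0],[0,0,0]],"fingers":[10,10,10,10,10,10,10,10]}' 50
python3 -c "
from h import *
t=rods(-.15,-.065,.1183)
go(t,116.77);s=observe();print(loc(s['tcp_pos']),EX@s['ft_force'],EY@s['ft_force'])"
```

```text
t: 53.18
tcp_pos: [0.4431, -0.171, 0.1182]
eef_rot: [0.524, 0.852, -0.001, -0.001]
ft_force: [0.0, 0.4, -1.4]
grip_width: 0.0196
t: 53.85
tcp_pos: [0.4634, -0.2107, 0.1192]
eef_rot: [0.524, 0.851, -0.001, -0.0]
ft_force: [0.1, -0.3, -0.5]
grip_width: 0.0199
t 53.9 tcp [ 0.4634 -0.2107  0.1192] yaw 116.75 F [ 0.1 -0.3 -0.5] w 0.0199
shift units (current axes) [-0.29  0.03  0.05]
rot units [-0.022  0.011 -0.006] shift units (final axes) [-0.29  0.03  0.05]
[-0.1557 -0.0655  0.1192] 0.35121719438775584 -0.04663164287921692
```

```bash
python3 -m pendant '{"xyz":[[-0.2,0.03,0.05],[-0.25,0,0],[-0.25,0,0],[-0.25,0,0],[-0.25,0,0],[-0.25,0,0],[0,0,0],[0,0,0]],"rotation":[[0,0,0],[0,0,0],[0,0,0],[0,0,0],[0,0,0],[0,0,0],[0,0,0],[0,0,0]],"fingers":[10,10,10,10,10,10,10,10]}' 50
python3 -c "
from h import *
s=observe();print(loc(s['tcp_pos']),EX@s['ft_force'],EY@s['ft_force'],s['torque'])"
python3 -m pendant '{"xyz":[[-0.25,0,0],[-0.25,0,0],[-0.25,0,0],[-0.25,0,0],[-0.25,0,0],[-0.1,0,0],[0,0,0],[0,0,0]],"rotation":[[0,0,0],[0,0,0],[0,0,0],[0,0,0],[0,0,0],[0,0,0],[0,0,0],[0,0,0]],"fingers":[10,10,10,10,10,10,10,10]}' 50
python3 -c "
from h import *
s=observe();print(loc(s['tcp_pos']),EX@s['ft_force'],EY@s['ft_force'],s['torque'])"
```

```text
t: 54.52
tcp_pos: [0.4773, -0.2371, 0.1182]
eef_rot: [0.525, 0.851, -0.001, 0.0]
ft_force: [-0.1, 0.6, -1.4]
grip_width: 0.0198
[-0.1258 -0.065   0.1182] -0.6076358677840997 0.22774305827740426 [ 0.03634074 -0.10672832  0.0275059 ]
t: 55.18
tcp_pos: [0.4893, -0.2609, 0.1182]
eef_rot: [0.525, 0.851, -0.001, 0.0]
ft_force: [0.1, 0.9, -0.8]
grip_width: 0.0195
[-0.0992 -0.065   0.1182] -0.7620000675199707 0.45175834317140967 [ 0.02095283 -0.12215186  0.00419234]
```

```bash
python3 -m pendant '{"xyz":[[-0.2,0,0],[-0.2,0,0],[-0.2,0,0],[-0.15,0,0],[-0.15,0,0],[-0.1,0,0],[0,0,0],[0,0,0]],"rotation":[[0,0,0],[0,0,0],[0,0,0],[0,0,0],[0,0,0],[0,0,0],[0,0,0],[0,0,0]],"fingers":[10,10,10,10,10,10,10,10]}' 50
python3 -c "
from h import *
s=observe();print(loc(s['tcp_pos']),EX@s['ft_force'],EY@s['ft_force'],s['torque'])"
```

```text
t: 55.85
tcp_pos: [0.4973, -0.2766, 0.118]
eef_rot: [0.524, 0.852, -0.0, -0.002]
ft_force: [-3.3, 4.3, 1.1]
grip_width: 0.0197
[-0.0816 -0.0649  0.118 ] -5.339305672530673 -1.0438409196247287 [ 0.89708805  0.42693004 -0.079609  ]
```

Contact at −0.0816, as predicted (−0.081). Push, relieve, release and rise.

```bash
python3 -m pendant '{"xyz":[[-0.15,0,0],[-0.15,0,0],[-0.1,0,0],[0,0,0],[0,0,0],[0,0,0],[0,0,0],[0,0,0]],"rotation":[[0,0,0],[0,0,0],[0,0,0],[0,0,0],[0,0,0],[0,0,0],[0,0,0],[0,0,0]],"fingers":[10,10,10,10,10,10,10,10]}' 50
python3 -c "
from h import *
s=observe();print(loc(s['tcp_pos']),EX@s['ft_force'],EY@s['ft_force'],s['ft_force'][2],s['torque'])"
python3 -m pendant '{"xyz":[[0.2,0,0],[0.2,0,0],[0,0,0],[0,0,0],[0,0,0],[0,0,0],[0,0,0],[0,0,0]],"rotation":[[0,0,0],[0,0,0],[0,0,0],[0,0,0],[0,0,0],[0,0,0],[0,0,0],[0,0,0]],"fingers":[10,10,10,20,25,30,35,42]}' 50
python3 -m pendant '{"xyz":[[0,0,0],[0,0,-0.5],[0,0,-1],[0,0,-1],[0,0,-1],[0,0,-1],[0,0,-1],[0,0,-1]],"rotation":[[0,0,0],[0,0,0],[0,0,0],[0,0,0],[0,0,0],[0,0,0],[0,0,0],[0,0,0]],"fingers":[42,42,42,42,42,42,42,42]}' 50
python3 -c "
from h import *
s=observe();print(loc(s['tcp_pos']))
snap('wrist','w23.png')
t=cv2.imread('pics/raw_w23.png')
cv2.imwrite('pics/w23z.png',cv2.resize(t[110:310,240:480],None,fx=3.0,fy=3.0,interpolation=cv2.INTER_CUBIC))"
```

```text
t: 56.52
tcp_pos: [0.4974, -0.2769, 0.1174]
eef_rot: [0.523, 0.852, 0.001, -0.009]
ft_force: [-9.2, 14.1, 7.5]
grip_width: 0.0198
[-0.0812 -0.0649  0.1174] -16.739223347935713 -1.8727415893283428 7.482599846729004 [ 2.81454375  1.62284895 -0.11830693]
t: 57.18
tcp_pos: [0.499, -0.2803, 0.1187]
eef_rot: [0.525, 0.851, -0.001, 0.002]
ft_force: [0.3, -0.5, 0.8]
grip_width: 0.0373
t: 57.85
tcp_pos: [0.4985, -0.2786, 0.2503]
eef_rot: [0.525, 0.851, -0.001, 0.001]
ft_force: [1.2, -0.0, -0.9]
grip_width: 0.0422
[-0.0792 -0.0648  0.2503]
```

View pics/w23z.png

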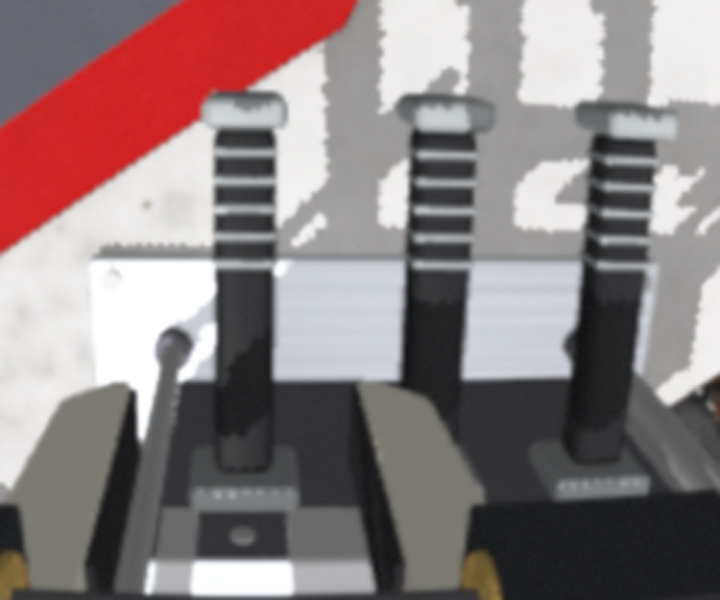

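All three are in, with rings level and collars flush. Now back to the tab: rise, turn 90° and go above it.

```bash
python3 -m pendant '{"xyz":[[0.1,0,-1],[0,0,-1],[0,0,-1],[0,0,-1],[0,0,-1],[0,0,-1],[0,0,-1],[0,0,0]],"rotation":[[0,0,0],[0,0,0],[0,0,0],[0,0,0],[0,0,0],[0,0,0],[0,0,0],[0,0,0]],"fingers":[70,70,70,70,70,70,70,70]}' 
python3 -c "
from h import *
print('tab at',loc((.6249,-.3173,.281)))
t=(.625,-.317,.39)
go(t,26.77)
plan(t,26.77,24)"
```

```text
t: 58.57
tcp_pos: [0.4993, -0.2769, 0.3929]
eef_rot: [0.525, 0.851, -0.0, 0.005]
ft_force: [-0.2, -0.4, 0.5]
grip_width: 0.0704
tab at [0.0122 0.0307 0.281 ]
t 58.6 tcp [ 0.4993 -0.2769  0.3929] yaw 116.72 F [-0.2 -0.4  0.5] w 0.0704
shift units (current axes) [-4.62  4.71  0.21]
rot units [ 0.145  0.05  22.487] shift units (final axes) [4.71 4.62 0.15]
rot/row [0.006 0.002 0.937]
0 [-0.19, 0.2, 0.01]
1 [-0.18, 0.21, 0.01]
2 [-0.17, 0.22, 0.01]
3 [-0.15, 0.23, 0.01]
4 [-0.14, 0.24, 0.01]
5 [-0.12, 0.25, 0.01]
6 [-0.1, 0.25, 0.01]
7 [-0.09, 0.26, 0.01]
8 [-0.07, 0.27, 0.01]
9 [-0.05, 0.27, 0.01]
10 [-0.03, 0.27, 0.01]
11 [-0.02, 0.27, 0.01]
12 [0.0, 0.27, 0.01]
13 [0.02, 0.27, 0.01]
14 [0.04, 0.27, 0.01]
15 [0.06, 0.27, 0.01]
16 [0.07, 0.26, 0.01]
17 [0.09, 0.26, 0.01]
18 [0.11, 0.25, 0.01]
19 [0.12, 0.25, 0.01]
20 [0.14, 0.24, 0.01]
21 [0.15, 0.23, 0.01]
22 [0.17, 0.22, 0.01]
23 [0.18, 0.21, 0.01]
```

```bash
python3 -m pendant '{"xyz":[[-0.19,0.2,0],[-0.18,0.21,0],[-0.17,0.22,0],[-0.15,0.23,0],[-0.14,0.24,0],[-0.12,0.25,0],[-0.1,0.25,0],[-0.09,0.26,0]],"rotation":[[0,0,0.94],[0,0,0.94],[0,0,0.94],[0,0,0.94],[0,0,0.94],[0,0,0.94],[0,0,0.94],[0,0,0.94]],"fingers":[80,80,80,80,80,80,80,80]}'
python3 -m pendant '{"xyz":[[-0.07,0.27,0],[-0.05,0.27,0],[-0.03,0.27,0],[-0.02,0.27,0],[0,0.27,0],[0.02,0.27,0],[0.04,0.27,0],[0.06,0.27,0]],"rotation":[[0,0,0.94],[0,0,0.94],[0,0,0.94],[0,0,0.94],[0,0,0.94],[0,0,0.94],[0,0,0.94],[0,0,0.94]],"fingers":[80,80,80,80,80,80,80,80]}'
python3 -m pendant '{"xyz":[[0.07,0.26,0],[0.09,0.26,0],[0.11,0.25,0],[0.12,0.25,0],[0.14,0.24,0],[0.15,0.23,0],[0.17,0.22,0],[0.1,0.1,0]],"rotation":[[0,0,0.94],[0,0,0.94],[0,0,0.94],[0,0,0.94],[0,0,0.94],[0,0,0.94],[0,0,0.85],[0,0,0]],"fingers":[80,80,80,80,80,80,80,80]}'
python3 -m pendant '{"xyz":[[0,0,0],[0,0,0],[0,0,0],[0,0,0],[0,0,0],[0,0,0],[0,0,0],[0,0,0]],"rotation":[[0,0,0],[0,0,0],[0,0,0],[0,0,0],[0,0,0],[0,0,0],[0,0,0],[0,0,0]],"fingers":[80,80,80,80,80,80,80,80]}'
python3 -c "
from h import *
go((.625,-.317,.283),26.77)
snap('wrist','w24.png')"
```

```text
t: 59.23
tcp_pos: [0.5395, -0.29, 0.3873]
eef_rot: [0.729, 0.685, -0.001, -0.0]
ft_force: [0.2, -0.6, -0.7]
grip_width: 0.0803
t: 59.9
tcp_pos: [0.5812, -0.3034, 0.3873]
eef_rot: [0.881, 0.472, -0.001, 0.0]
ft_force: [-0.4, -0.4, 0.3]
grip_width: 0.0801
t: 60.57
tcp_pos: [0.6207, -0.3162, 0.3869]
eef_rot: [0.965, 0.263, -0.001, 0.0]
ft_force: [0.2, -0.4, -0.3]
grip_width: 0.0799
t: 61.23
tcp_pos: [0.6204, -0.3162, 0.3884]
eef_rot: [0.965, 0.264, -0.0, 0.001]
ft_force: [-0.9, 0.3, 0.5]
grip_width: 0.0798
t 61.2 tcp [ 0.6204 -0.3162  0.3884] yaw 30.61 F [-0.9  0.3  0.5] w 0.0798
shift units (current axes) [0.18 0.14 5.27]
rot units [0.022 0.019 0.959] shift units (final axes) [0.19 0.14 5.27]
```

View pics/w24.png

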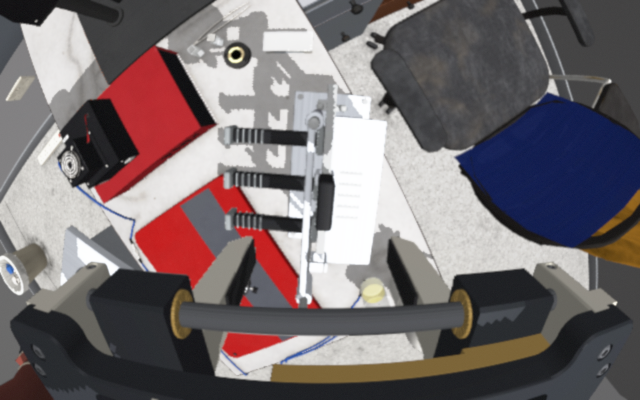

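```bash
python3 -m pendant '{"xyz":[[0,0,0],[0.1,0.07,0],[0.09,0.07,0.5],[0,0,0.5],[0,0,0.5],[0,0,0],[0,0,0],[0,0,0]],"rotation":[[0,0,0.96],[0,0,0],[0,0,0],[0,0,0],[0,0,0],[0,0,0],[0,0,0],[0,0,0]],"fingers":[80,80,80,80,80,80,80,80]}'
python3 -c "
from h import *
go((.625,-.317,.283),26.77)
snap('wrist','w25.png',(220,100,420,320),2.7)"
```

```text
t: 61.95
tcp_pos: [0.6254, -0.3171, 0.3585]
eef_rot: [0.973, 0.232, -0.0, 0.001]
ft_force: [-0.1, -0.9, -0.1]
grip_width: 0.0798
t 62.0 tcp [ 0.6254 -0.3171  0.3585] yaw 26.80 F [-0.1 -0.9 -0.1] w 0.0798
shift units (current axes) [-0.01 -0.02  3.78]
rot units [0.026 0.014 0.007] shift units (final axes) [-0.01 -0.01  3.78]
```

View pics/w25.png

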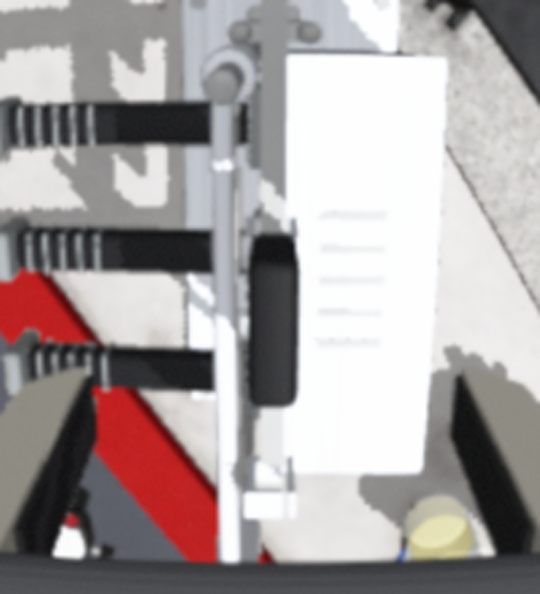

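```bash
python3 -m pendant '{"xyz":[[0,0,0.8],[0,0,0.8],[0,0,0.8],[0,0,0.8],[0,0,0.5],[0,0,0],[0,0,0],[0,0,0]],"rotation":[[0,0,0],[0,0,0],[0,0,0],[0,0,0],[0,0,0],[0,0,0],[0,0,0],[0,0,0]],"fingers":[80,80,80,80,80,60,40,30]}' 35
python3 -m pendant '{"xyz":[[0,0,0],[0,0,0],[0,0,0],[0,0,0],[0,0,0],[0,0,0],[0,0,0],[0,0,0]],"rotation":[[0,0,0],[0,0,0],[0,0,0],[0,0,0],[0,0,0],[0,0,0],[0,0,0],[0,0,0]],"fingers":[20,10,5,5,5,5,5,5]}' 35
python3 -m pendant '{"xyz":[[0,0,0],[0,0,0],[0,0,0],[0,0,0],[0,0,0],[0,0,0],[0,0,0],[0,0,0]],"rotation":[[0,0,0],[0,0,0],[0,0,0],[0,0,0],[0,0,0],[0,0,0],[0,0,0],[0,0,0]],"fingers":[5,5,5,5,5,5,5,5]}' 35
python3 -c "
from h import *
go((.625,-.317,.283),26.77)"
```

```text
t: 62.67
tcp_pos: [0.6258, -0.3175, 0.2858]
eef_rot: [0.973, 0.231, 0.001, 0.002]
ft_force: [0.5, 0.3, 0.3]
grip_width: 0.0642
t: 63.33
tcp_pos: [0.6251, -0.3173, 0.2843]
eef_rot: [0.973, 0.231, -0.0, 0.001]
ft_force: [0.0, 0.1, 0.4]
grip_width: 0.0134
t: 64.0
tcp_pos: [0.6251, -0.3172, 0.2843]
eef_rot: [0.973, 0.231, -0.0, 0.001]
ft_force: [1.0, -1.5, 0.1]
grip_width: 0.0142
t 64.0 tcp [ 0.6251 -0.3172  0.2843] yaw 26.76 F [ 1.  -1.5  0.1] w 0.0142
shift units (current axes) [ 0.   -0.01  0.07]
rot units [ 0.021  0.02  -0.002] shift units (final axes) [ 0.   -0.01  0.07]
```

```bash
python3 -m pendant '{"xyz":[[0,0,-0.2],[0,0,-0.3],[0,0,-0.3],[0,0,-0.25],[0,0,0],[0,0,0],[0,0,0],[0,0,0]],"rotation":[[0,0,0],[0,0,0],[0,0,0],[0,0,0],[0,0,0],[0,0,0],[0,0,0],[0,0,0]],"fingers":[5,5,5,5,5,5,5,5]}' 35
python3 -c "
from h import *
go((.625,-.317,.304),26.77)"
```

```text
t: 64.67
tcp_pos: [0.625, -0.3172, 0.3051]
eef_rot: [0.973, 0.231, -0.001, 0.001]
ft_force: [0.6, -0.9, -3.1]
grip_width: 0.0138
t 64.7 tcp [ 0.625  -0.3172  0.3051] yaw 26.76 F [ 0.6 -0.9 -3.1] w 0.0138
shift units (current axes) [ 0.   -0.01  0.06]
rot units [ 0.018  0.023 -0.002] shift units (final axes) [ 0.   -0.01  0.06]
```

```bash
python3 -m pendant '{"xyz":[[-0.3,0,0],[-0.3,0,0],[-0.3,0,0],[-0.3,0,0],[-0.25,0,0],[0,0,0],[0,0,0],[0,0,0]],"rotation":[[0,0,0],[0,0,0],[0,0,0],[0,0,0],[0,0,0],[0,0,0],[0,0,0],[0,0,0]],"fingers":[5,5,5,5,5,5,5,5]}' 35
python3 -c "
from h import *
go(rods(.012,.001,.304),26.77);s=observe();print(loc(s['tcp_pos']),EX@s['ft_force'],EY@s['ft_force'])
snap('scene','s26.png',(330,95,430,195),6)"
```

```text
t: 65.33
tcp_pos: [0.5987, -0.3303, 0.3055]
eef_rot: [0.973, 0.231, -0.001, 0.001]
ft_force: [0.0, -0.0, -3.4]
grip_width: 0.0135
t 65.3 tcp [ 0.5987 -0.3303  0.3055] yaw 26.75 F [ 0.  -0.  -3.4] w 0.0135
shift units (current axes) [-0.02 -0.    0.07]
rot units [ 0.015  0.033 -0.004] shift units (final axes) [-0.02 -0.    0.07]
[0.0121 0.0014 0.3055] 0.03566785182958513 0.020900971947525833
```

View pics/s26.png

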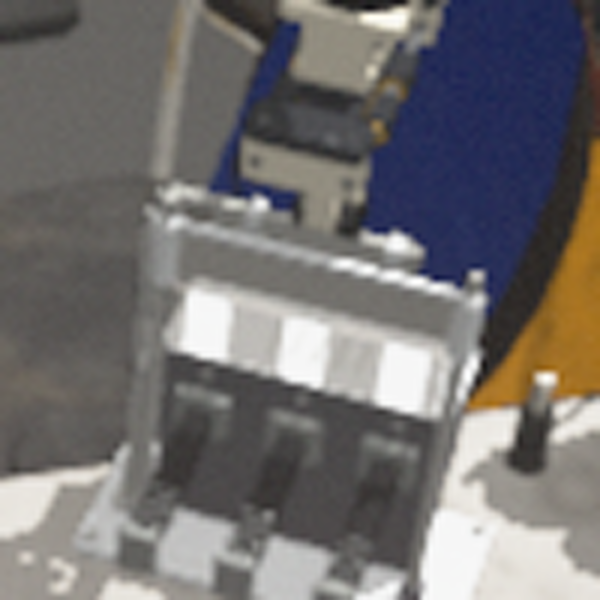

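```bash
python3 -m pendant '{"xyz":[[-0.1,0,0],[0,0,0],[0,0,0],[0,0,0],[0,0,0.2],[0,0,0.3],[0,0,0.3],[0,0,0.3]],"rotation":[[0,0,0],[0,0,0],[0,0,0],[0,0,0],[0,0,0],[0,0,0],[0,0,0],[0,0,0]],"fingers":[5,5,5,5,5,5,5,5]}' 35
python3 -c "
from h import *
s=observe();print(loc(s['tcp_pos']),EX@s['ft_force'],EY@s['ft_force'],s['ft_force'][2])"
```

```text
t: 66.05
tcp_pos: [0.5985, -0.3305, 0.2828]
eef_rot: [0.973, 0.232, 0.001, 0.001]
ft_force: [5.9, 2.1, -3.3]
grip_width: 0.0132
[0.0121 0.0012 0.2828] 0.7713132110201196 6.210159403776807 -3.317861008066885
```

The bar is against its home stop. Lower gently.

```bash
python3 -m pendant '{"xyz":[[0.05,0,0.25],[0,0,0.3],[0,0,0.3],[0,0,0.3],[0,0,0.3],[0,0,0.3],[0,0,0.2],[0,0,0]],"rotation":[[0,0,0],[0,0,0],[0,0,0],[0,0,0],[0,0,0],[0,0,0],[0,0,0],[0,0,0]],"fingers":[5,5,5,5,5,5,5,5]}' 35
python3 -c "
from h import *
s=observe();print(loc(s['tcp_pos']),EX@s['ft_force'],EY@s['ft_force'],s['ft_force'][2])"
```

```text
t: 66.72
tcp_pos: [0.5986, -0.3304, 0.243]
eef_rot: [0.973, 0.232, -0.0, 0.0]
ft_force: [5.2, 1.0, -4.4]
grip_width: 0.0135
[0.0121 0.0012 0.243 ] 1.4672477176366028 5.126104714940129 -4.4154446642417735
```

```bash
python3 -m pendant '{"xyz":[[0,0,0.25],[0,0,0.25],[0,0,0.25],[0,0,0.2],[0,0,0.2],[0,0,0.15],[0,0,0.1],[0,0,0]],"rotation":[[0,0,0],[0,0,0],[0,0,0],[0,0,0],[0,0,0],[0,0,0],[0,0,0],[0,0,0]],"fingers":[5,5,5,5,5,5,5,5]}' 35
python3 -c "
from h import *
s=observe();print(loc(s['tcp_pos']),EX@s['ft_force'],EY@s['ft_force'],s['ft_force'][2])"
```

```text
t: 67.38
tcp_pos: [0.5986, -0.3304, 0.2153]
eef_rot: [0.973, 0.232, -0.0, 0.001]
ft_force: [5.0, 2.3, -4.5]
grip_width: 0.0138
[0.0121 0.0012 0.2153] 0.20582833598802444 5.465944492256022 -4.478165515290271
```

```bash
python3 -m pendant '{"xyz":[[0,0,0.1],[0,0,0.1],[0,0,0.1],[0,0,0.05],[0,0,0.05],[0,0,0],[0,0,0],[0,0,0]],"rotation":[[0,0,0],[0,0,0],[0,0,0],[0,0,0],[0,0,0],[0,0,0],[0,0,0],[0,0,0]],"fingers":[5,5,5,5,5,5,5,5]}' 35
python3 -c "
from h import *
s=observe();print(loc(s['tcp_pos']),EX@s['ft_force'],EY@s['ft_force'],s['ft_force'][2])"
```

```text
t: 68.05
tcp_pos: [0.5986, -0.3305, 0.2093]
eef_rot: [0.973, 0.232, 0.0, 0.001]
ft_force: [3.0, 3.8, 4.0]
grip_width: 0.014
[0.0122 0.0012 0.2093] -2.0588353483144983 4.385372360887016 4.036814309279935
```

Bottomed at the predicted height. Release and rise.

```bash
python3 -m pendant '{"xyz":[[0,0,0.05],[0,0,0],[0,0,0],[0,0,0],[0,0,0],[0,0,0],[0,0,0],[0,0,0]],"rotation":[[0,0,0],[0,0,0],[0,0,0],[0,0,0],[0,0,0],[0,0,0],[0,0,0],[0,0,0]],"fingers":[5,5,15,20,25,35,45,60]}' 35
python3 -m pendant '{"xyz":[[0,0,0],[0,0,-0.5],[0,0,-1],[0,0,-1],[0,0,-1],[0,0,-1],[0,0,-1],[0,0,-1]],"rotation":[[0,0,0],[0,0,0],[0,0,0],[0,0,0],[0,0,0],[0,0,0],[0,0,0],[0,0,0]],"fingers":[70,70,70,70,70,70,70,70]}' 35
python3 -m pendant '{"xyz":[[0,0,-1],[0,0,-1],[0,0,-1],[0,0,-1],[-0.8,0,0],[-0.8,0,0],[-0.8,0,0],[-0.8,0,0]],"rotation":[[0,0,0],[0,0,0],[0,0,0],[0,0,0],[0,0,0],[0,0,0],[0,0,0],[0,0,0]],"fingers":[70,70,70,70,70,70,70,70]}' 35
python3 -c "
from h import *
s=observe();print(loc(s['tcp_pos']),s['ft_force'])
snap('scene','s27.png',(330,95,430,195),6);snap('wrist','w27.png')
t=cv2.imread('pics/raw_w27.png')
cv2.imwrite('pics/w27z.png',cv2.resize(t[0:210,200:400],None,fx=2.8,fy=2.8,interpolation=cv2.INTER_CUBIC));snap('scene','s28.png')"
```

```text
t: 68.72
tcp_pos: [0.5976, -0.3317, 0.2069]
eef_rot: [0.973, 0.231, -0.001, 0.001]
ft_force: [-0.6, -0.2, 0.1]
grip_width: 0.0405
t: 69.38
tcp_pos: [0.5983, -0.3306, 0.3395]
eef_rot: [0.973, 0.231, -0.0, 0.001]
ft_force: [0.6, -0.2, 0.5]
grip_width: 0.07
t: 70.05
tcp_pos: [0.5405, -0.3595, 0.4185]
eef_rot: [0.973, 0.232, -0.0, 0.001]
ft_force: [0.4, -0.8, 1.0]
grip_width: 0.0704
[ 0.0119 -0.0637  0.4185] [ 0.39365045 -0.81427125  1.04462652]
```

View pics/s27.png

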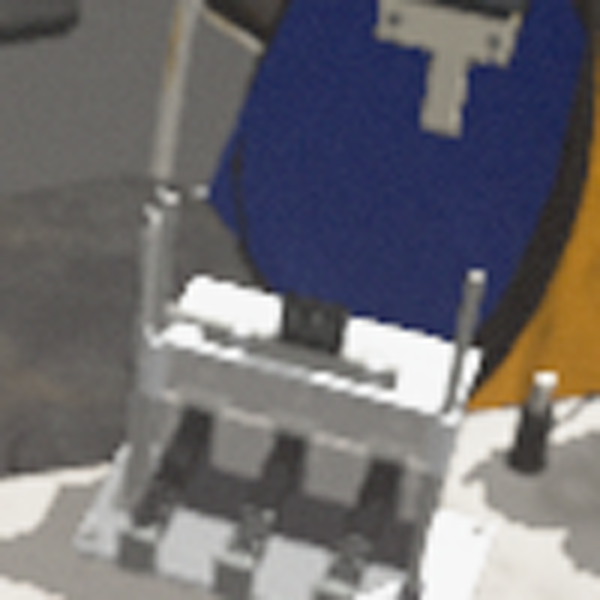

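View pics/w27z.png

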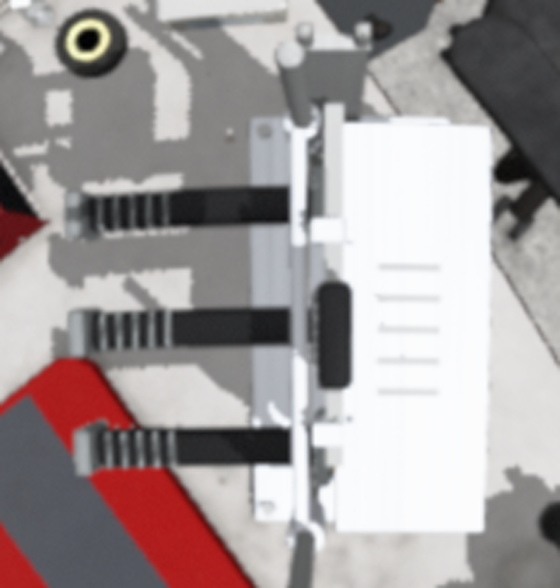

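View pics/s28.png

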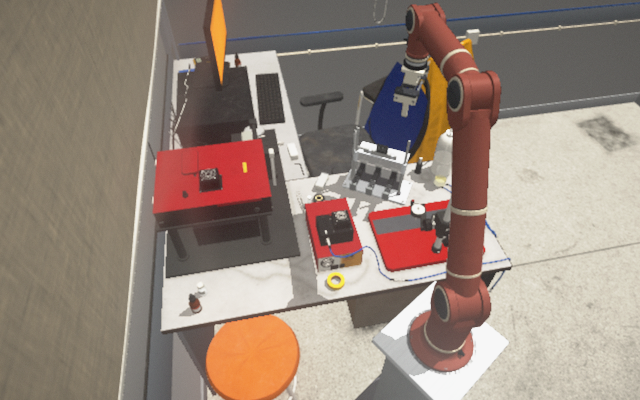

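The guard, bar and tab match the starting picture, with three handles through the slots and the loose items unmoved. Handing in.

```bash
python3 -c "
from rig import *
print(hand_in())"
```

```text
the job is handed in; nothing more can be done
None
```

The job is done and handed in at about 70 s of the 210 s allowed. All three plugs are in, one per terminal, and the guard is down with the bar back home.

**Sequence:** I lifted the guard by its tab to about 0.095, slid the bar across by about 0.030, and hooked it on the post. With the tab let go, the guard stayed up by itself. I then plugged the three plugs into terminals 2, 1 and 0. Plug A had been knocked about 3 cm aside before I reached it, so I measured it again before gripping. Finally I unhooked the bar, slid it back, and lowered the guard under control while holding the tab.

**Plug checks:** Each plug met a firm stop at about 17 N, close to the expected depth. In the wrist pictures the collars sit flush with the face, and the rings and flanges line up. One rough reading of the first plug's flange from the image disagreed by about 5 mm. The collar picture and the matching stop depths of the three plugs did not support it, so I took it as image error.

**Guard and bar checks:** The bar met its home stop at about 6 N. The guard bottomed within 1 mm of the expected height. The last picture shows the guard, bar and tab where they were at the start, with the handles through the slots.

**Loose items:** The tape roll and vial show no movement in the last scene picture. What I took to be the beaker, a cup of yellow liquid near the box, was not touched, but I did not check it closely at the end.

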